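# Set the carton gauge and spin down its wing nut

### The job

Set the carton gauge for this size: push its sliding stop up against the small white carton until the carton sits snug between the stop and the fixed fence. Then lock the stop by flicking the wing nut round clockwise, stroke by stroke with a fingertip against its wings, until it is fully down on its washer and turns no further. Use only pushes of the fingers: do not pinch the wing nut, do not lift the carton, and leave the paper cup, the bottle and the dark pouch beside it alone.

Things in the scene. Friction and masses are not known exactly. Their poses are not given: they have to be found in the camera images.
- gauge: the fixed gauge: a plywood board 100 x 262 x 12 mm on the bench, its long side along its own y axis (roughly along the bench edge, about across the robot's view). Origin on the bench surface (underside of the board); the board runs from y = -150 to y = +112 mm in its frame, x = -50 to +50 mm. A fixed aluminium fence 96 mm wide stands across its -y end (the robot's right), top 70 mm above the bench
- fence_face (a point): middle of the inner face of the fixed fence, at its foot, on the board's top; the face is square to the gauge's y axis and looks along +y
- carton_center (a point): centre of the loose small white carton, 73 mm (its x) x 106 mm (its y) x 50 mm high, 0.12 kg, which lies on the board between the fixed fence and the sliding stop, its 106 mm along the gauge's y. Home against the fixed fence, this point is 53 mm from the fence face
- stop (a joint): travel of the sliding aluminium stop along the board, m: 0 = open, grows as it is pushed along the gauge's -y toward the fixed fence; about 0.058 with the carton snug between both fences. Friction of 6 N holds it where it is left, so it takes a push of 6 to 12 N, and a little more to start it
- stop_push (a point): where to push: on the stop's upright fence (90 mm wide, 8 mm thick, top 76 mm above the bench), on the face away from the carton, mid width, 66 mm above the bench, above the nut's wings. The nut's axis is 42 mm from this face along the gauge's +y, on a flat foot whose top is 20 mm above the bench and which ends 26 mm past the axis
- wing_nut (a joint): turn of the steel wing nut, rad, growing clockwise as seen from above (tightening); 10.5 = fully down on its washer and it stops there; it starts about 1.1 to 1.6 turns short. It goes down 3 mm a turn; a light friction (0.03 N m) holds it where it is left
- nut_center (a point): on the nut's upright axis, at mid height of the wings (40 mm above the bench when down, up to 5 mm higher before). Two straight upright wings stand opposite each other, each from 6 to 36 mm from the axis, 6 mm thick, from 11 mm below to 10 mm above this point. The stud on the axis, 8 mm thick, ends 54 mm above the bench
- nut_wing (a point): a point in one wing, 30 mm from the axis, at mid height: with nut_center it gives the wings' direction (the other wing is opposite)
- nut_push_faces: the two wing faces that one pushes on to turn the nut clockwise; origin on the nut's axis at its underside
- nut_back_faces: the two opposite wing faces; fingers pressing these and the push faces at once are pinching the nut; origin as above
- espresso_cup: small white paper cup 64 x 64 x 64 mm, standing beyond the gauge's left end; origin at the middle of its underside; leave alone
- wipe_bottle: small white cleaner bottle with blue cap, 50 x 50 x 96 mm, standing beyond the gauge's right end; origin at the middle of its underside; leave alone
- coffee_pouch: filled dark coffee pouch 56 x 90 x 165 mm, standing to the right, behind the bottle; origin at the middle of its underside; leave alone

How it is judged (in metres and radians):
On the way, in this order (a step that is already met when the one before it is completed fails the run):
1. the stop is pushed up so that the carton is snug between the fences (value of joint stop above 0.055 m and y of carton_center in the frame of gauge below -0.08 m), for 0.2 s.
2. the wing nut is down on its washer (value of joint wing_nut above 10.25 rad), for 0.2 s.
At the end, for the whole second after the job is handed in: the stop stands within 3 mm of the reading at which the carton is snug (reads over 0.055), the carton lies flat on the board with its end against the fixed fence within 5 mm, the wing nut is within 0.25 rad of fully down (reads over 10.25), and the bystanders stand still (all of step 1 and z of carton_center in the frame of gauge below 0.045 m and angle between carton_center's own z axis and vertical below 0.1 rad and value of joint wing_nut above 10.25 rad and linear speed of each of wipe_bottle, espresso_cup, coffee_pouch below 0.02 m/s); the robot touches nothing.
It fails at once if the wing nut is pinched: fingers press both sides of its wings at once (contact force between the fingers and nut_push_faces above 1 N and contact force between the fingers and nut_back_faces above 1 N).
It fails at once if the carton is lifted off the board or tipped (z of carton_center in the frame of gauge above 0.053 m or angle between carton_center's own z axis and vertical above 0.3 rad).
It fails at once if the cup, bottle or dark pouch is moved by more than 20 mm (distance of any of espresso_cup, wipe_bottle, coffee_pouch from where it was at the start of the episode above 0.02 m).
It also fails if it takes over 64 s, if anything falls off the work surface, if the arm or the gripper's body presses on something with over 40 N, if the wrist force passes 120 N, or if a joint passes its speed limit or range.

### The arm

A 6-joint arm with a two-finger parallel gripper is mounted at the origin on a cart in front of the work surface, level with it; the furniture and walls round the work are solid. World frame = base frame: x ahead of the robot, y to its left, z up, the work surface at z = 0. Lengths are in m, angles in degrees, forces in N, time in s.
With the tool pointing down it reaches from about 0.4 to 0.825 m from the base axis. Payload 7 kg.
Tool frame: the origin (TCP) lies midway between the tips of the shut fingers; the grasp point (between the pads) lies r.hold_point_z behind it (r.hold_point_z is the distance from the TCP to the grasp point, in m); z points along the fingers, x is the direction in which the jaws open and shut, and the axes are right-handed (so a half turn about z gives the same grasp; the last joint's range is limited). The gripper opens to 88 mm and grips with 3 to 60 N. Pads are 19 mm wide; open, the fingers measure 130 mm over their backs; the gripper's body (78 mm by 193 mm) begins 47 mm behind the grasp point.
Start: joints at [90.189, 20.546, 0.682, 0, -70.136, -16.507], TCP at [0.19, 0.648, 0.198] pointing down, gripper open.
Joint ranges: [-176.03, 176.03], [-82.01, 121.73], [-58.28, 71.71], [-173.87, 95.51], [-174.79, -0.11], [-173.66, 173.66]. Speed limits (degrees/s): [136.94, 136.94, 172.46, 180, 180, 180].

### API

Orientations are given as [roll, pitch, yaw] about the fixed x, y, z axes, in that order (R = Rz(yaw) Ry(pitch) Rx(roll)).
In Python, from plant import get_state, viewer, close_job, r gives the robot as it stands.
- The arm moves only by the tool apply_moves, never from a script. Its argument "plan" is a list of rows, each a list of 3 entries, a list of its own where there are three numbers: the closure in counts, from 0 (fully open) to 255 (shut), then the shift along the tool's x, y, z in units of 50 mm (1.0 is 50 mm), then the turn about the tool's z in units of 6 degrees (1.0 is 6 degrees). A call has 1 to 12 rows; each row shifts and turns the commanded pose from where the row before left it, along the tool's axes as they then stand; what a row does not reach is not made up. A row lasts 1/8 s, in which the tool goes at most 62.5 mm and 10.7 degrees, less where a joint would pass 70% of its speed; a pose out of reach is approached as far as the arm can. A call is refused whole if a number of a shift passes 1 or a number of a turn 1, either way. A call with a gripper value outside its range is refused whole. The fingers move at their own pace and stop on an object; "squeeze" is the grip in N (left out, the last holds). Time passes only in rows, so rows that do not move let the fingers close. It gives the time, the measured TCP pose, the force and the opening at its end, in the units of the state.
- get_state(): the state, without advancing time (a new reading comes with each control period).
- viewer.capture(name): name is "scene" or "top" or "wrist"; returns a dict with "frame" (480x640x3 uint8, blue, green, red), "K" (3x3 intrinsics, pixels), "R" (3x3) and "t" (3): a world point X has camera coordinates R X + t; the wrist camera has in their place "mount" (4x4, takes a point from camera to tool coordinates, whose origin is the TCP and whose axes are the tool frame's). Camera axes: x right, y down, z forward; pixel columns grow to the right and rows downward; lengths in m; the calibration is good to about 2 mm. A picture is of the moment at which its call begins: read the wrist's pose just before it. There is no depth.
- close_job(): hands the job in, once; it reports no verdict.
The state is a dict: "time_s": time; "joints": joint angles; "qd": joint speeds; "joint_torque": joint torques, N m; "tcp_pos": TCP position; "eef_rot": TCP orientation; "contact_force": force on the tool from outside, world axes, zero at the start; "moment": the same for the moment, N m; "gripper_width": finger opening in m.
Only numpy, scipy, OpenCV 4.12 (cv2) and the standard library are available. Lean on these libraries where they do the work, as an engineer would, in place of code of your own. Each camera call takes 0.05 s, during which the arm holds its last target.

## Working session

There is one attempt and no reset: what is moved stays moved. The work goes in short steps, Python scripts to look and compute and a tool call to move; the robot and the scene stay as the last step left them, time stands still between calls to the robot, and variables do not carry over. Pictures are saved under pics/ and viewed, and the job is handed in when it is done.

Besides the shell and the picture viewer there is one more tool, called after ">>>" as name([rows], argument=value, ...), one row to a line, values as JSON. apply_moves: Moves the arm, as the interface text tells. Its arguments: {"type":"object","properties":{"plan":{"type":"array","items":{"type":"array"}},"squeeze":{"type":"number"}},"required":["plan"]}

```bash
mkdir -p pics; ls; python3 - <<'E'
from plant import get_state, viewer, r
import cv2,json
s=get_state()
print(s['time_s'],s['tcp_pos'],s['eef_rot'],s['contact_force'],s['gripper_width'],r.hold_point_z)
for n in("scene","top","wrist"):
    c=viewer.capture(n); cv2.imwrite(f"pics/{n}0.png",c['frame'])
    print(n,c['K'],c.get('R'),c.get('t'),c.get('mount'))
E
```

```text
pics
0.0 [0.18952555 0.64728666 0.197126  ] [-1.79991725e+02 -9.51309143e-02 -1.06324202e+02] [ 1.01991429 -0.2065847   0.45220645] 0.08770629812149609 0.0188
scene [[477.52812414   0.         323.25383656]
 [  0.         477.52812414 243.70942931]
 [  0.           0.           1.        ]] [[ 0.87516808 -0.48381493  0.00198525]
 [-0.33795045 -0.61424129 -0.71308985]
 [ 0.34622294  0.62340256 -0.70106984]] [-0.51272598  0.04200324  0.92183885] None
top [[499.25686297   0.         316.50907134]
 [  0.         499.25686297 239.00485106]
 [  0.           0.           1.        ]] [[-0.00303153 -0.99999364 -0.00187781]
 [-0.9963883   0.00317994 -0.08485423]
 [ 0.08485966  0.00161379 -0.99639161]] [-0.23703145  0.46695494  1.1757703 ] None
wrist [[391.64129665   0.         320.39030367]
 [  0.         391.64129665 240.89189293]
 [  0.           0.           1.        ]] None None [[ 9.99999179e-01 -1.28123800e-03  3.53610617e-05  6.50650923e-04]
 [ 1.21490239e-03  9.56294655e-01  2.92402217e-01 -7.98600743e-02]
 [-4.08452424e-04 -2.92401933e-01  9.56295426e-01 -1.86982202e-01]
 [ 0.00000000e+00  0.00000000e+00  0.00000000e+00  1.00000000e+00]]
```

View pics/top0.png

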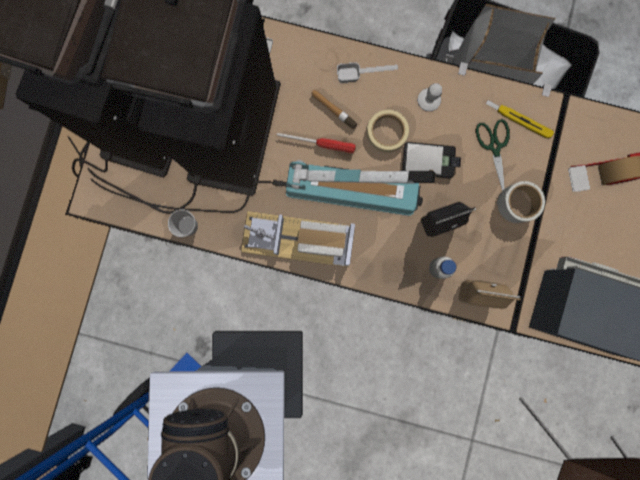

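View pics/scene0.png

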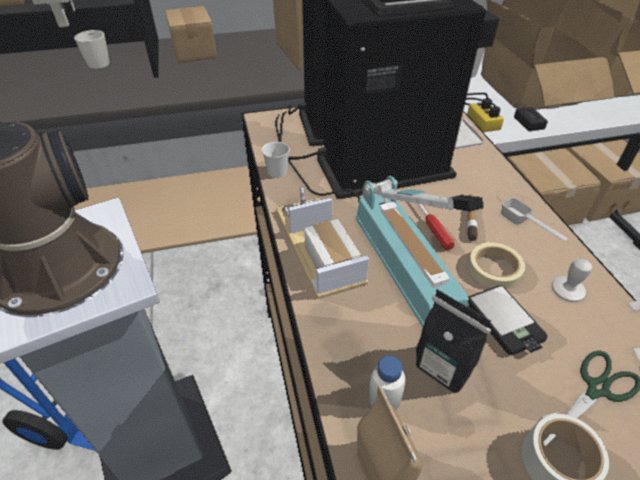

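View pics/wrist0.png

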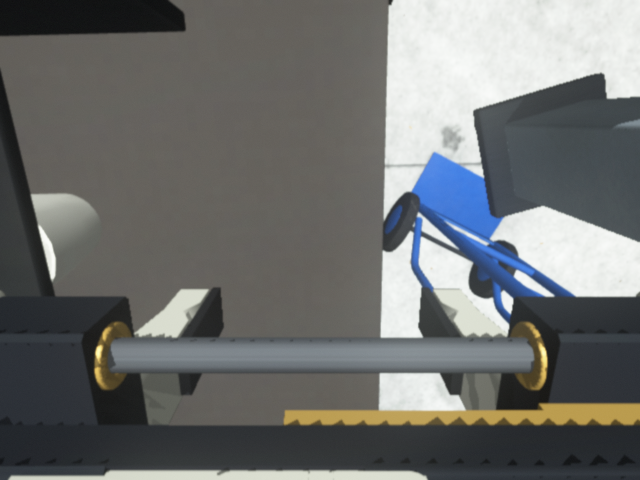

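```bash
python3 - <<'E'
import cv2
a=cv2.imread('pics/top0.png')[200:280,225:365]
cv2.imwrite('pics/topz.png',cv2.resize(a,None,fx=5.5,fy=5.5,interpolation=cv2.INTER_CUBIC))
a=cv2.imread('pics/scene0.png')[180:310,270:380]
cv2.imwrite('pics/scz.png',cv2.resize(a,None,fx=4.5,fy=4.5,interpolation=cv2.INTER_CUBIC))
E
```

```text
(no output)
```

View pics/topz.png

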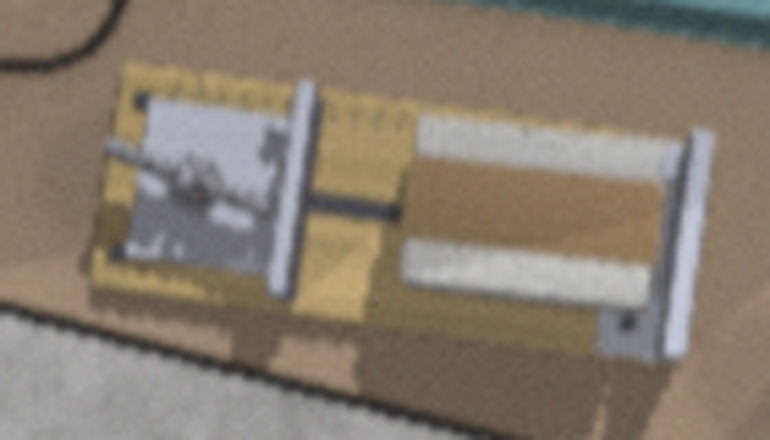

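View pics/scz.png

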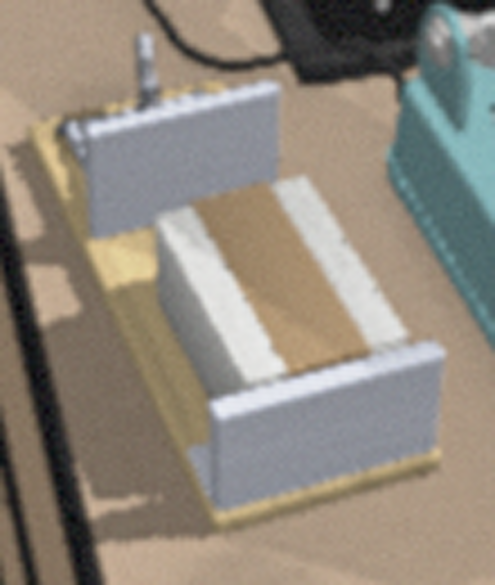

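```bash
cat > h.py <<'E'
import numpy as np
from plant import viewer,get_state
def ray(c,uv,z,pose=None):
    K=c['K']; d=np.linalg.solve(K,[uv[0],uv[1],1.])
    if c.get('R') is not None:
        R=np.array(c['R']);t=np.array(c['t']); o=-R.T@t; d=R.T@d
    else:
        M=np.array(c['mount']); Rt,p=pose
        o=Rt@M[:3,3]+p; d=Rt@M[:3,:3]@d
    return o+d*(z-o[2])/d[2]
def proj(c,X,pose=None):
    X=np.array(X,float)
    if c.get('R') is not None: x=np.array(c['R'])@X+np.array(c['t'])
    else:
        M=np.array(c['mount']); Rt,p=pose
        x=M[:3,:3].T@(Rt.T@(X-p)-M[:3,3])
    u=np.array(c['K'])@x; return u[:2]/u[2]
def wpose():
    from scipy.spatial.transform import Rotation as Ro
    s=get_state(); return Ro.from_euler('xyz',s['eef_rot'],degrees=True).as_matrix(),np.array(s['tcp_pos'])
E
python3 - <<'E'
from h import *
c=viewer.capture('top')
def z(u,v): return ((u+.5)/5.5-.5+225,(v+.5)/5.5-.5+200)
for n,uv,h in [('stopA',(306,82),.076),('stopB',(280,295),.076),('fenA',(703,130),.07),('fenB',(676,355),.07),('bdA',(122,62),.012),('bdB',(92,285),.012),('wing',(108,147),.053),('nut',(197,178),.054),('wing2',(285,213),.053),('cup',None,0)]:
    if uv: print(n,ray(c,z(*uv),h).round(4))
print('cup',ray(c,(182,223),.064),'bottle',ray(c,(446,267),.096))
print('carton', [ray(c,z(*p),.062).round(4) for p in[(418,117),(402,283),(648,305),(668,135)]])
E
```

```text
stopA [ 0.518  -0.1556  0.076 ]
stopB [ 0.4292 -0.1451  0.076 ]
fenA [ 0.4981 -0.3212  0.07  ]
fenB [ 0.4041 -0.3091  0.07  ]
bdA [ 0.5358 -0.0698  0.012 ]
bdB [ 0.4375 -0.0575  0.012 ]
wing [ 0.4936 -0.07    0.053 ]
nut [ 0.4802 -0.108   0.054 ]
wing2 [ 0.4653 -0.1452  0.053 ]
cup [0.50057574 0.07240113 0.064     ] bottle [ 0.39616026 -0.52706186  0.096     ]
carton [array([ 0.5049, -0.2018,  0.062 ]), array([ 0.4349, -0.1951,  0.062 ]), array([ 0.4253, -0.2981,  0.062 ]), array([ 0.4969, -0.307 ,  0.062 ])]
```

```bash
python3 - <<'E'
from h import *
import cv2
c=viewer.capture('top');s=viewer.capture('scene')
def tri(a,b):
    P=[np.array(q['K'])@np.c_[q['R'],q['t']] for q in(c,s)]
    X=cv2.triangulatePoints(P[0],P[1],np.array(a,float),np.array(b,float)).ravel();X=X[:3]/X[3]
    print(X.round(3),proj(c,X).round(1),proj(s,X).round(1))
a=cv2.imread('pics/top0.png')[120:240,230:430];cv2.imwrite('pics/t2.png',cv2.resize(a,None,fx=4,fy=4,interpolation=2))
a=cv2.imread('pics/scene0.png')[80:310,230:500];cv2.imwrite('pics/s2.png',cv2.resize(a,None,fx=2.6,fy=2.6,interpolation=2))
tri((420,178),(470,202))
for z in(0,.05,.1,.15): print(z,ray(c,(296,172),z).round(3),ray(s,(380,185),z).round(3))
E
```

```text
[ 0.569 -0.443  0.252] [421.4 176.2] [466.6 202.3]
0 [ 0.634 -0.188  0.   ] [ 0.687 -0.088  0.   ]
0.05 [ 0.623 -0.191  0.05 ] [ 0.647 -0.141  0.05 ]
0.1 [ 0.611 -0.193  0.1  ] [ 0.607 -0.193  0.1  ]
0.15 [ 0.6   -0.195  0.15 ] [ 0.567 -0.245  0.15 ]
```

View pics/t2.png

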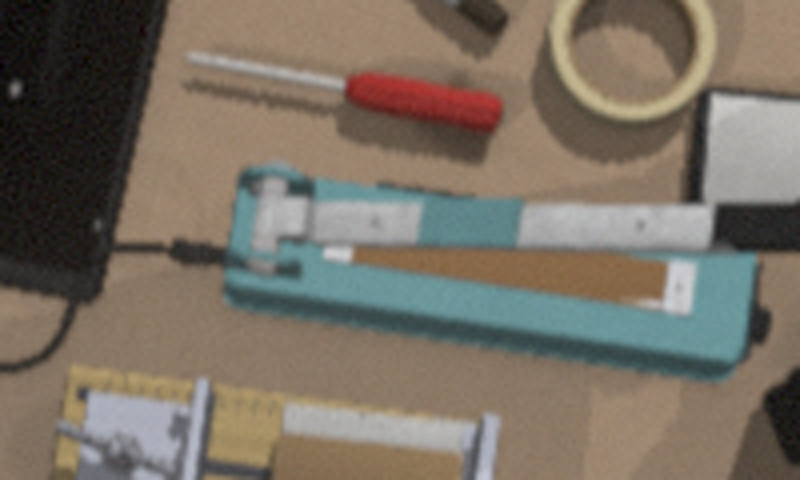

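View pics/s2.png

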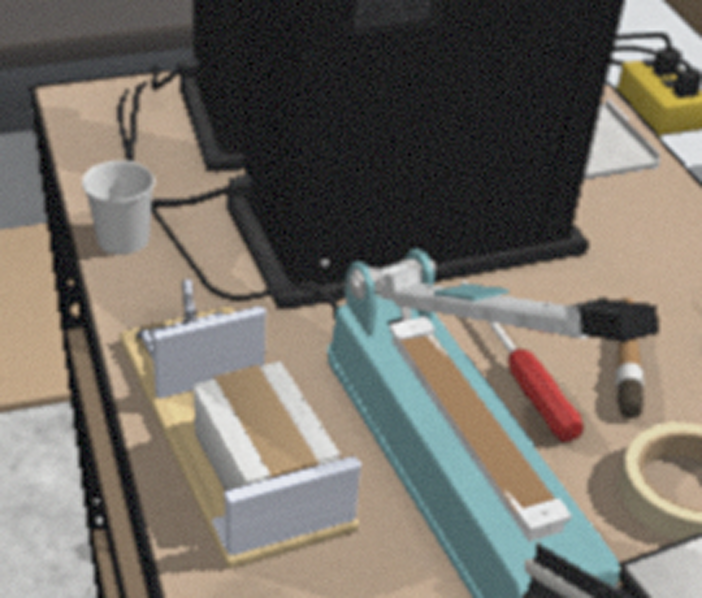

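```bash
python3 - <<'E'
from h import *
c=viewer.capture('top');s=viewer.capture('scene')
for z in(.06,.08,.1,.12): print(z,ray(c,(297,187),z).round(3),ray(s,(366.5,183),z).round(3))
print(ray(c,(256,194),.02))
# machine body front lower edge in scene (crop (300,290)->)
print(ray(s,(230+290/2.6,80+285/2.6),.02), ray(c,(182,223),.064))
E
```

```text
0.06 [ 0.585 -0.193  0.06 ] [ 0.618 -0.132  0.06 ]
0.08 [ 0.581 -0.194  0.08 ] [ 0.602 -0.153  0.08 ]
0.1 [ 0.577 -0.195  0.1  ] [ 0.587 -0.175  0.1  ]
0.12 [ 0.573 -0.196  0.12 ] [ 0.572 -0.196  0.12 ]
[ 0.57562331 -0.09282647  0.02      ]
[ 0.58672695 -0.0822168   0.02      ] [0.50057574 0.07240113 0.064     ]
```

```bash
cat >> h.py <<'E'
def plan(target,yaw_turn=0,n=None,yaw0=None,p0=None,step=1.0,dp=2):
    """straight rows from the present pose; yaw_turn deg about tool z (cw from above)"""
    s=get_state(); y=s['eef_rot'][2] if yaw0 is None else yaw0
    p=np.array(s['tcp_pos'] if p0 is None else p0,float); t=np.array(target,float)
    if n is None: n=int(max(np.ceil(np.abs(t-p).max()*20*1.1),np.ceil(abs(yaw_turn)/6),1))
    tu=round(yaw_turn/6/n,2)
    rows=[]
    for i in range(n):
        d=(t-p)/(n-i); a=np.radians(y)
        R=np.array([[np.cos(a),np.sin(a),0],[np.sin(a),-np.cos(a),0],[0,0,-1.]])
        u=np.round(R.T@d/.05,dp); p=p+R@u*.05; y-=tu*6
        rows.append([u.tolist(),tu])
    print(rows,p.round(4),y)
E
python3 - <<'E'
from h import *
plan((.478,-.12,.2),80.8,n=18)
E
```

```text
[[[0.73, -0.55, -0.0], 0.75], [[0.68, -0.6, -0.0], 0.75], [[0.63, -0.65, -0.0], 0.75], [[0.58, -0.7, -0.0], 0.75], [[0.52, -0.75, -0.0], 0.75], [[0.46, -0.78, -0.0], 0.75], [[0.4, -0.82, -0.0], 0.75], [[0.34, -0.85, -0.0], 0.75], [[0.27, -0.87, -0.0], 0.75], [[0.2, -0.89, -0.0], 0.75], [[0.13, -0.9, -0.01], 0.75], [[0.06, -0.91, -0.0], 0.75], [[-0.01, -0.91, -0.01], 0.75], [[-0.09, -0.91, -0.0], 0.75], [[-0.16, -0.9, -0.01], 0.75], [[-0.23, -0.88, -0.0], 0.75], [[-0.29, -0.87, -0.01], 0.75], [[-0.37, -0.83, -0.0], 0.75]] [ 0.4782 -0.1198  0.1999] -187.31942013293718
```

>>> apply_moves([
  [0,[0.73,-0.55,0],0.75],
  [0,[0.68,-0.6,0],0.75],
  [0,[0.63,-0.65,0],0.75],
  [0,[0.58,-0.7,0],0.75],
  [0,[0.52,-0.75,0],0.75],
  [0,[0.46,-0.78,0],0.75],
  [0,[0.4,-0.82,0],0.75],
  [0,[0.34,-0.85,0],0.75],
  [0,[0.27,-0.87,0],0.75],
])

```text
time_s: 1.52
tcp_pos: [0.3341, 0.2631, 0.1984]
eef_rot: [180.0, 0.0, -146.9]
contact_force: [0.7, 0.1, -0.3]
gripper_width: 0.0875
```

>>> apply_moves([
  [0,[0.2,-0.89,0],0.75],
  [0,[0.13,-0.9,0],0.75],
  [0,[0.06,-0.91,0],0.75],
  [0,[-0.01,-0.91,0],0.75],
  [0,[-0.09,-0.91,0],0.75],
  [0,[-0.16,-0.9,0],0.75],
  [0,[-0.23,-0.88,0],0.75],
  [0,[-0.29,-0.87,0],0.75],
  [0,[-0.37,-0.83,0],0.75],
  [0,[0,0,0],0],
])

```text
time_s: 2.78
tcp_pos: [0.4787, -0.1221, 0.1977]
eef_rot: [-180.0, -0.0, 172.4]
contact_force: [-0.2, -0.5, -0.7]
gripper_width: 0.0875
```

```bash
cat > look.py <<'E'
import sys,cv2
from h import *
s=get_state(); print(s['time_s'],s['tcp_pos'].round(4),s['eef_rot'].round(2),s['joints'].round(1),s['contact_force'].round(1),s['moment'].round(2),round(s['gripper_width'],4))
for n in sys.argv[2:]:
    c=viewer.capture(n); cv2.imwrite(f"pics/{n}{sys.argv[1]}.png",c['frame'])
E
python3 look.py 1 wrist top
```

```text
2.775 [ 0.4787 -0.1221  0.1977] [-1.7997e+02 -4.0000e-02  1.7242e+02] [  8.6   3.3 -21.6   0.  -65.1 -16.1] [-0.2 -0.5 -0.7] [ 0.13  0.02 -0.  ] 0.0875
```

View pics/wrist1.png

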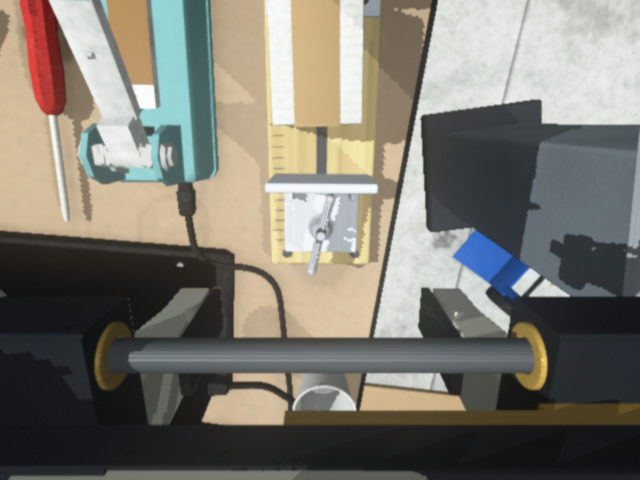

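```bash
python3 - <<'E'
import cv2
a=cv2.imread('pics/wrist1.png')[100:290,60:400]
cv2.imwrite('pics/w1a.png',cv2.resize(a[60:190,190:340],None,fx=5,fy=4.6*5/4.6,interpolation=2)[:600])
cv2.imwrite('pics/w1b.png',cv2.resize(a[0:120,0:170],None,fx=4.5,fy=4.5,interpolation=2))
E
```

```text
(no output)
```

View pics/w1a.png

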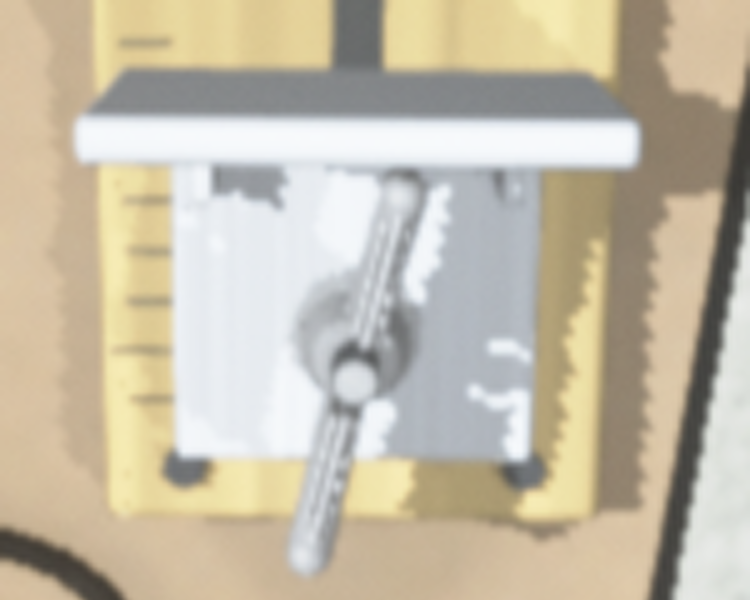

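View pics/w1b.png

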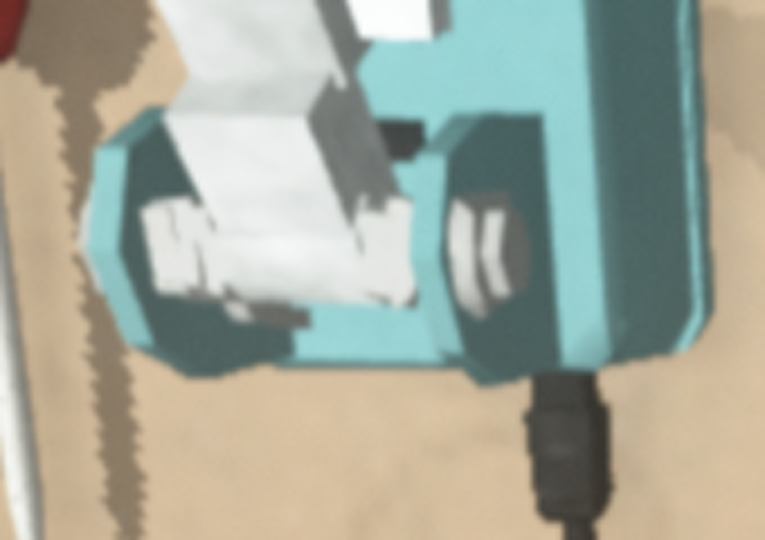

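```bash
python3 - <<'E'
from h import *
c=viewer.capture('wrist');p=wpose()
def z(u,v): return ((u+.5)/5-.5+250,(v+.5)/5-.5+160)
a=np.radians(-7.1);X=np.array([np.cos(a),np.sin(a)]);Y=np.array([-np.sin(a),np.cos(a)])
for n,uv,h in [('stopL far',(78,165),.076),('stopR far',(638,165),.076),('stopL near',(78,118),.076),('stopR near',(638,118),.076),('bdL',(110,515),.012),('bdR',(597,515),.012),('stud',(354,382),.054),('wing1',(402,190),.054),('wing2',(306,558),.054),('hub',(355,335),.03)]:
    q=ray(c,z(*uv),h,p)[:2]; print(n,q.round(4), 'gauge dir comps',(X@q).round(4),(Y@q).round(4))
t=viewer.capture('top');s=viewer.capture('scene')
for h in(.06,.08,.1,.12):print(h,ray(c,(158,152),h,p).round(3),ray(c,(170,180),h,p).round(3), ray(t,(297,186),h).round(3))
E
```

```text
stopL far [ 0.5187 -0.1509] gauge dir comps 0.5334 -0.0856
stopR far [ 0.4304 -0.1394] gauge dir comps 0.4443 -0.0851
stopL near [ 0.5174 -0.1582] gauge dir comps 0.533 -0.0931
stopR near [ 0.4297 -0.1469] gauge dir comps 0.4446 -0.0926
bdL [ 0.5348 -0.0695] gauge dir comps 0.5393 -0.0029
bdR [ 0.437  -0.0569] gauge dir comps 0.4407 -0.0024
stud [ 0.4806 -0.1032] gauge dir comps 0.4897 -0.043
wing1 [ 0.4681 -0.1361] gauge dir comps 0.4813 -0.0772
wing2 [ 0.4935 -0.0714] gauge dir comps 0.4985 -0.0099
hub [ 0.4801 -0.1053] gauge dir comps 0.4895 -0.0452
0.06 [ 0.602 -0.192  0.06 ] [ 0.598 -0.169  0.06 ] [ 0.587 -0.193  0.06 ]
0.08 [ 0.594 -0.193  0.08 ] [ 0.59  -0.171  0.08 ] [ 0.583 -0.194  0.08 ]
0.1 [ 0.585 -0.193  0.1  ] [ 0.582 -0.173  0.1  ] [ 0.579 -0.195  0.1  ]
0.12 [ 0.577 -0.194  0.12 ] [ 0.574 -0.174  0.12 ] [ 0.576 -0.196  0.12 ]
```

>>> apply_moves([
  [255,[0,0,0.4],0.08],
  [255,[0,0,0.4],0],
  [255,[0,0,0.5],0],
  [255,[0,0,0.5],0],
  [255,[0,0,0.5],0],
  [255,[0,0,0.3],0],
  [255,[0,0,0.1],0],
  [255,[0,-0.1,0],0],
])

```text
time_s: 4.03
tcp_pos: [0.4779, -0.1244, 0.0634]
eef_rot: [-180.0, 0.0, 172.3]
contact_force: [0.8, 0.1, 0.2]
gripper_width: 0.0133
```

```bash
python3 look.py 2 wrist scene
```

```text
4.025 [ 0.4779 -0.1244  0.0634] [-1.8000e+02  2.0000e-02  1.7227e+02] [  8.3  11.3 -32.1   0.  -46.5 -16. ] [0.8 0.1 0.2] [ 0.08 -0.1  -0.  ] 0.0133
```

View pics/wrist2.png

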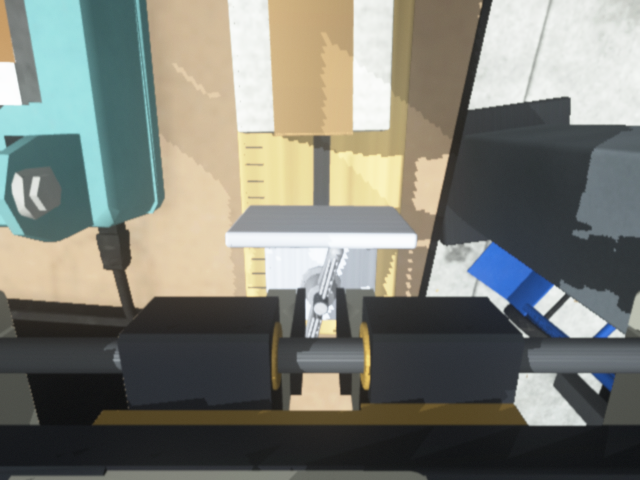

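View pics/scene2.png

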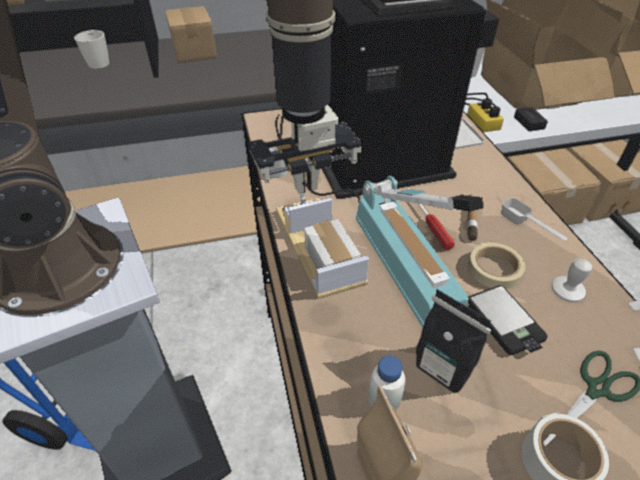

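>>> apply_moves([
  [255,[0,0,0],0],
  [255,[0,-0.15,0],0],
  [255,[0,-0.15,0],0],
  [255,[0,-0.15,0],0],
  [255,[0,-0.15,0],0],
  [255,[0,-0.15,0],0],
  [255,[0,-0.15,0],0],
  [255,[0,-0.15,0],0],
  [255,[0,-0.1,0],0],
  [255,[0,0,0],0],
])

```text
time_s: 5.38
tcp_pos: [0.4697, -0.182, 0.063]
eef_rot: [-180.0, -0.0, 172.2]
contact_force: [-0.2, -0.1, -0.7]
gripper_width: 0.0001
```

```bash
python3 look.py 3 wrist top
```

```text
5.375 [ 0.4697 -0.182   0.063 ] [-180.     -0.    172.17] [  1.2  12.2 -30.9   0.  -46.8  -9. ] [-0.2 -0.1 -0.7] [ 0.13 -0.09  0.05] 0.0001
```

View pics/wrist3.png

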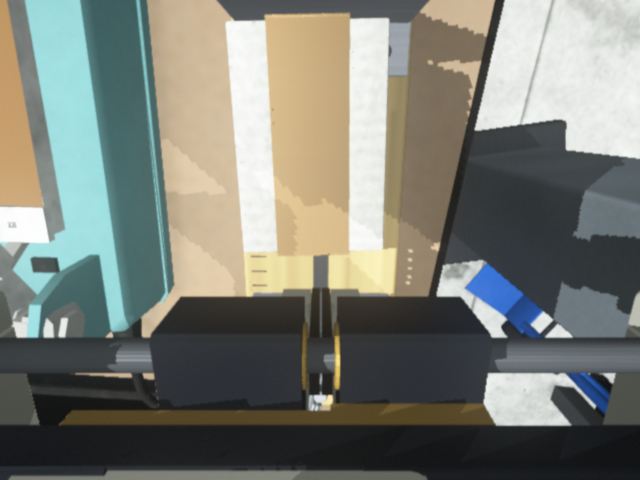

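>>> apply_moves([
  [255,[0,-0.08,0],0],
  [255,[0,-0.06,0],0],
])

```text
time_s: 5.72
tcp_pos: [0.4689, -0.1886, 0.0631]
eef_rot: [-180.0, -0.0, 172.2]
contact_force: [1.0, 0.6, -0.3]
gripper_width: 0.0005
```

```bash
python3 look.py 4 wrist top
```

```text
5.725 [ 0.4689 -0.1886  0.0631] [-180.     -0.    172.22] [  0.4  12.4 -30.7  -0.  -46.9  -8.2] [ 1.   0.6 -0.3] [ 0.11 -0.01 -0.  ] 0.0005
```

View pics/wrist4.png

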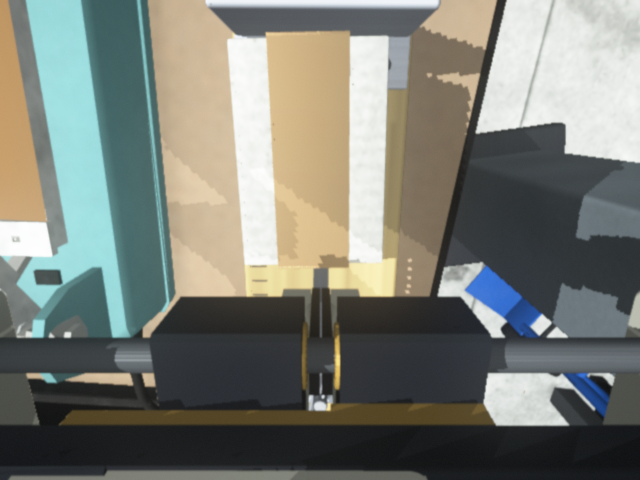

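View pics/top4.png

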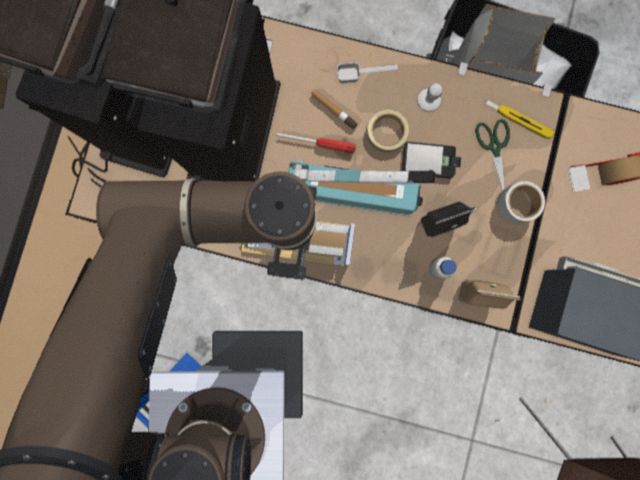

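```bash
python3 - <<'E'
from h import *
c=viewer.capture('wrist');p=wpose()
a=np.radians(-7.1);X=np.array([np.cos(a),np.sin(a)]);Y=np.array([-np.sin(a),np.cos(a)])
cur=Y@p[1][:2]; print('cur',cur, X@p[1][:2])
for d in (0,-.01,-.02,-.03,-.055):
  for h in(.076,.012):
    q=X*.489+Y*(cur+d); print(d,h,proj(c,[*q,h],p).round(0))
u=proj(c,[*(X*.489+Y*-.0853),.076],p);print('old stop',u)
# carton end
q=ray(c,(313,266),.062,p); print('carton end',Y@q[:2],X@q[:2]); q=ray(c,(310,33),.062,p); print('carton far end',Y@q[:2])
q=ray(c,(322,30),.07,p);print('fence near top edge',Y@q[:2])
E
```

```text
cur -0.12930199663372652 0.48856606803018493
0 0.076 [321. 294.]
0 0.012 [321. 252.]
-0.01 0.076 [320. 275.]
-0.01 0.012 [320. 237.]
-0.02 0.076 [320. 255.]
-0.02 0.012 [320. 222.]
-0.03 0.076 [320. 235.]
-0.03 0.012 [320. 206.]
-0.055 0.076 [319. 180.]
-0.055 0.012 [319. 165.]
old stop [321.71068468 371.90680352]
carton end -0.1385416454682701 0.49274502661440667
carton far end -0.2458937177409321
fence near top edge -0.24538691508903201
```

```bash
python3 look.py 5 scene; python3 - <<'E'
import cv2
a=cv2.imread('pics/scene5.png')[100:310,230:410]
cv2.imwrite('pics/s5z.png',cv2.resize(a,None,fx=2.8,fy=2.8,interpolation=2))
E
```

```text
5.875 [ 0.4688 -0.1887  0.0631] [180.     0.   172.19] [  0.4  12.4 -30.7  -0.  -46.9  -8.2] [-0.5 -0.1  0.1] [ 0.1  -0.03  0.  ] 0.0004
```

View pics/s5z.png

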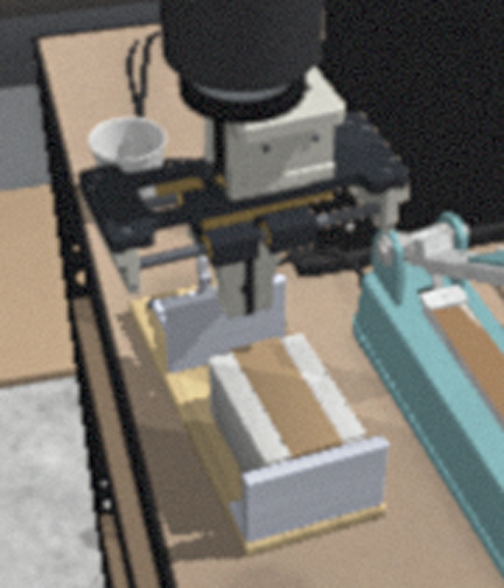

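```bash
python3 - <<'E'
from h import *
s=viewer.capture('scene');w=viewer.capture('wrist')
p=wpose()
print(proj(s,p[1]),p[1], 'seen tip approx 317,212')
a=np.radians(-7.1);X=np.array([np.cos(a),np.sin(a)]);Y=np.array([-np.sin(a),np.cos(a)])
for o in(-.0853,-.0895):
  for h in(.076,.066):
    for x in(.444,.534): print(o,h,x,proj(s,[*(X*x+Y*o),h]).round(0))
for u in [(287,211),(331,198)]:
  q=ray(s,u,.076); print(X@q[:2],Y@q[:2])
import cv2
cv2.imwrite('pics/w5z.png',cv2.resize(w['frame'][240:420,220:420],None,fx=4,fy=3.3,interpolation=2))
E
```

```text
[317.51927804 220.11931493] [ 0.4688152  -0.18856752  0.06304926] seen tip approx 317,212
-0.0853 0.076 0.444 [288. 207.]
-0.0853 0.076 0.534 [331. 196.]
-0.0853 0.066 0.444 [288. 211.]
-0.0853 0.066 0.534 [331. 200.]
-0.0895 0.076 0.444 [289. 208.]
-0.0895 0.076 0.534 [331. 197.]
-0.0895 0.066 0.444 [289. 212.]
-0.0895 0.066 0.534 [331. 201.]
0.43820941388025225 -0.09634704729494298
0.5322905690198652 -0.09110602926692382
```

View pics/w5z.png

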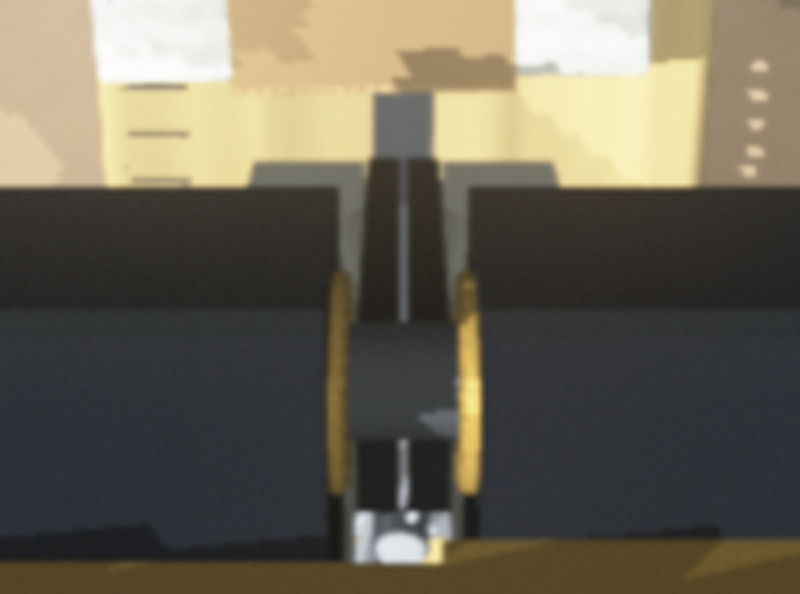

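```bash
python3 - <<'E'
from h import *
import cv2
s=viewer.capture('scene');w=viewer.capture('wrist')
R,p=wpose()
f=cv2.resize(s['frame'][180:240,280:360],None,fx=9,fy=9,interpolation=2)
for h,col in((.063,(0,0,255)),(.072,(0,255,0)),(.082,(255,0,0))):
  pts=[]
  for dx,dy in((-.021,-.0095),(.021,-.0095),(.021,.0095),(-.021,.0095)):
    q=p+R@[dx,dy,0]; q[2]=h; u=(proj(s,q)-[280,180]+.5)*9; pts.append(u)
  cv2.polylines(f,[np.int32(pts)],True,col,1)
cv2.imwrite('pics/s6.png',f)
E
```

```text
(no output)
```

View pics/s6.png

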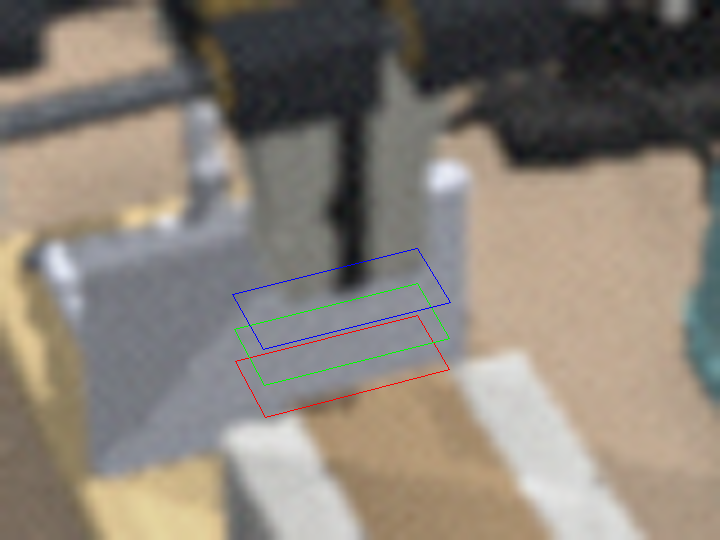

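```bash
python3 - <<'E'
from h import *
w=viewer.capture('wrist')
R,p=wpose()
for h in(0,.01,.02,.03,.04):
  print(h,[proj(w,p+R@[x,y,-h],(R,p)).round(0).tolist() for x,y in((-.021,-.0095),(0,-.0095),(0,.0095))])
E
```

```text
0 [[280.0, 266.0], [321.0, 266.0], [321.0, 300.0]]
0.01 [[278.0, 273.0], [321.0, 273.0], [321.0, 309.0]]
0.02 [[276.0, 282.0], [321.0, 282.0], [322.0, 319.0]]
0.03 [[273.0, 291.0], [322.0, 291.0], [322.0, 329.0]]
0.04 [[271.0, 301.0], [322.0, 301.0], [322.0, 341.0]]
```

```bash
python3 - <<'E'
from h import *
w=viewer.capture('wrist')
R,p=wpose()
a=np.radians(-7.1);X=np.array([np.cos(a),np.sin(a)]);Y=np.array([-np.sin(a),np.cos(a)])
q=ray(w,(320,406),.054,(R,p)); print(q,X@q[:2],Y@q[:2],'TCP comp',Y@p[:2])
E
```

```text
[ 0.48103925 -0.10585441  0.054     ] 0.49043437267218803 -0.04558554746764888 TCP comp -0.1291174580727918
```

>>> apply_moves([
  [255,[0,0.4,-0.1],0],
  [255,[0,0.45,0],0],
  [255,[0,0.45,0],0],
  [255,[0,0.1,0.1],0],
  [255,[0,0,0.2],0],
  [255,[0,0,0.2],0],
  [255,[0,0,0.1],0],
  [255,[0,0,0.0],0],
])

```text
time_s: 7.22
tcp_pos: [0.4779, -0.1197, 0.0374]
eef_rot: [-180.0, -0.1, 172.2]
contact_force: [-0.3, -0.2, -0.3]
gripper_width: 0.0
```

```bash
python3 look.py 7 scene wrist; python3 - <<'E'
import cv2
a=cv2.imread('pics/scene7.png')[160:300,250:390]
cv2.imwrite('pics/s7z.png',cv2.resize(a,None,fx=4.2,fy=4.2,interpolation=2))
E
```

```text
7.225 [ 0.4779 -0.1197  0.0374] [-1.7998e+02 -7.0000e-02  1.7217e+02] [  8.9  13.4 -33.8   0.  -42.9 -16.7] [-0.3 -0.2 -0.3] [ 0.07 -0.08 -0.01] 0.0
```

View pics/s7z.png

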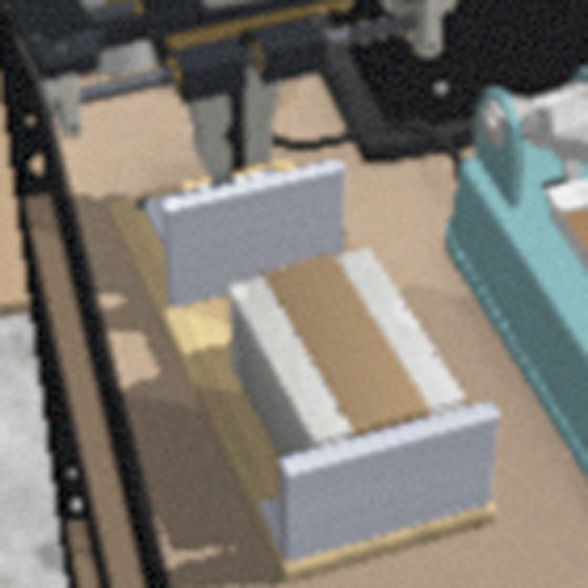

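View pics/wrist7.png

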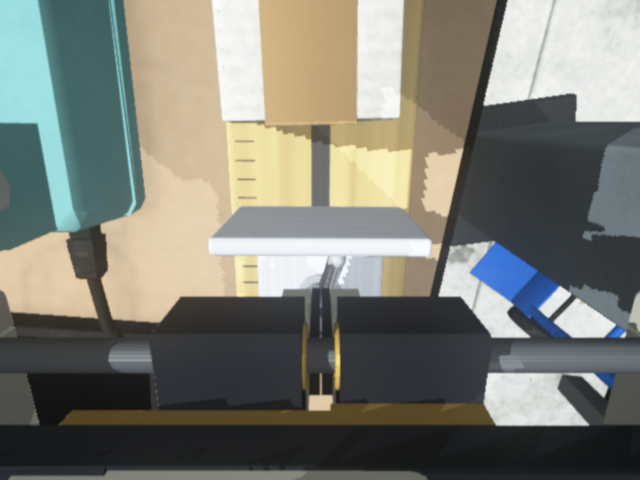

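>>> apply_moves([
  [255,[0,-0.1,0.06],0],
  [255,[0,-0.15,0],0],
  [255,[0,-0.15,0],0],
  [255,[0,-0.15,0],0],
  [255,[0,-0.15,0],0],
])

```text
time_s: 7.95
tcp_pos: [0.4735, -0.1538, 0.0351]
eef_rot: [179.9, 0.0, 172.2]
contact_force: [-0.7, 6.6, 0.6]
gripper_width: 0.0005
```

```bash
python3 look.py 8 wrist
```

```text
7.95 [ 0.4735 -0.1538  0.0351] [1.7994e+02 1.0000e-02 1.7217e+02] [  4.6  14.  -33.3  -0.1 -42.7 -12.4] [-0.7  6.6  0.6] [ 2.53  0.2  -0.1 ] 0.0005
```

View pics/wrist8.png

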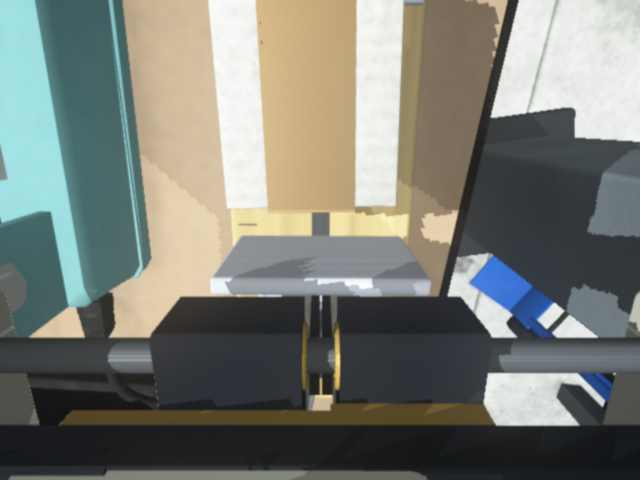

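```bash
python3 - <<'E'
from h import *
w=viewer.capture('wrist')
P=wpose(); p=P[1]
a=np.radians(-7.1);X=np.array([np.cos(a),np.sin(a)]);Y=np.array([-np.sin(a),np.cos(a)])
for n,u,h in(('push face',(250,294),.076),('carton side',(250,279),.076),('carton end',(310,211),.062)):
  q=ray(w,u,h,P); print(n,Y@q[:2],'TCP',Y@p[:2])
E
```

```text
push face -0.10798846575666311 TCP -0.09470873972911723
carton side -0.11456133059902301 TCP -0.09470873972911723
carton end -0.1390098926317376 TCP -0.09470873972911723
```

>>> apply_moves([
  [255,[0,-0.15,0],0],
  [255,[0,-0.15,0],0],
  [255,[0,-0.15,0],0],
  [255,[0,-0.1,0],0],
])

```text
time_s: 8.55
tcp_pos: [0.4696, -0.1809, 0.0351]
eef_rot: [180.0, -0.0, 172.2]
contact_force: [-0.7, 7.0, 2.1]
gripper_width: 0.0003
```

>>> apply_moves([
  [255,[0,-0.06,0],0],
  [255,[0,-0.04,0],0],
])

```text
time_s: 8.8
tcp_pos: [0.4689, -0.1857, 0.0351]
eef_rot: [180.0, -0.0, 172.2]
contact_force: [-1.1, 6.4, 2.9]
gripper_width: 0.0005
```

```bash
python3 look.py 9 wrist
```

```text
8.8 [ 0.4689 -0.1857  0.0351] [ 1.7995e+02 -1.0000e-02  1.7217e+02] [  0.7  14.5 -32.5  -0.1 -43.   -8.5] [-1.1  6.4  2.9] [ 2.64  0.37 -0.06] 0.0005
```

View pics/wrist9.png

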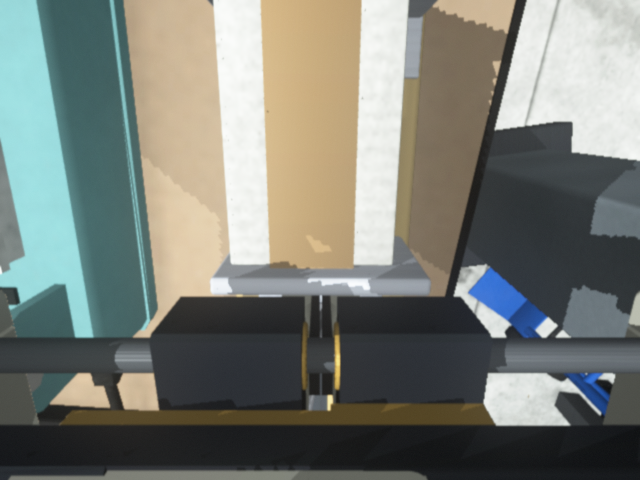

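>>> apply_moves([
  [255,[0,-0.04,0],0],
  [255,[0,-0.02,0],0],
])

```text
time_s: 9.1
tcp_pos: [0.4688, -0.1872, 0.0351]
eef_rot: [179.8, 0.0, 172.1]
contact_force: [-1.7, 22.1, 6.8]
gripper_width: 0.0007
```

>>> apply_moves([
  [255,[0,-0.03,0],0],
  [255,[0,-0.02,0],0],
])

```text
time_s: 9.35
tcp_pos: [0.4688, -0.1873, 0.0351]
eef_rot: [179.7, 0.0, 172.1]
contact_force: [-2.0, 39.7, 12.4]
gripper_width: 0.0002
```

>>> apply_moves([
  [255,[0,0.14,0],0],
  [255,[0,0.2,0],0],
  [255,[0,0.26,-0.4],0],
  [168,[0,0.1,-0.8],0],
  [168,[0,0,-0.8],0],
  [168,[0,0,-0.6],0],
  [168,[0,0,0],0],
  [168,[0,0,0],0],
])

```text
time_s: 10.35
tcp_pos: [0.4727, -0.1569, 0.1646]
eef_rot: [180.0, -0.0, 172.2]
contact_force: [0.3, 0.1, -0.0]
gripper_width: 0.0299
```

```bash
python3 look.py 10 wrist; python3 - <<'E'
import cv2
a=cv2.imread('pics/wrist10.png')[120:290,230:400]
cv2.imwrite('pics/w10z.png',cv2.resize(a,None,fx=3.5,fy=3.5,interpolation=2))
E
```

```text
10.35 [ 0.4727 -0.1569  0.1646] [ 1.8000e+02 -3.0000e-02  1.7218e+02] [  4.3   5.3 -24.   -0.  -60.8 -12.1] [ 0.3  0.1 -0. ] [ 0.09 -0.06 -0.06] 0.0299
```

View pics/wrist10.png

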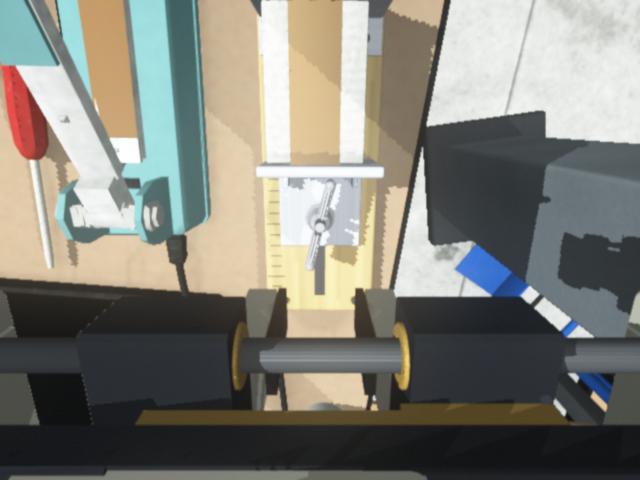

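View pics/w10z.png

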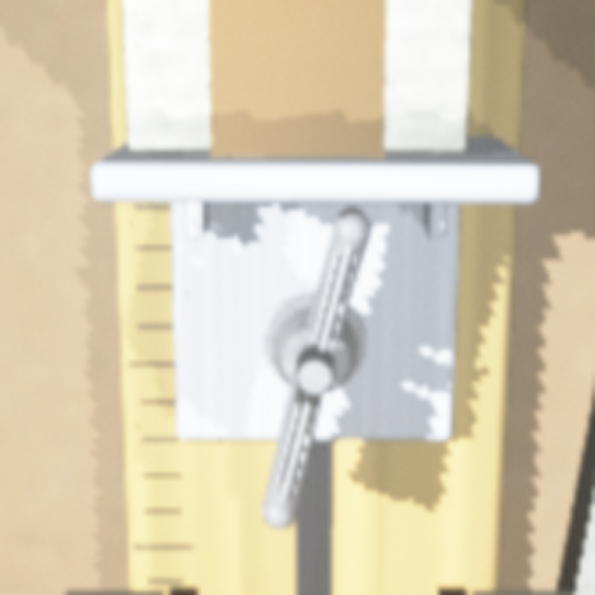

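```bash
python3 - <<'E'
from h import *
w=viewer.capture('wrist');P=wpose()
a=np.radians(-7.1);X=np.array([np.cos(a),np.sin(a)]);Y=np.array([-np.sin(a),np.cos(a)])
f=lambda u,v:((u+.5)/3.5-.5+230,(v+.5)/3.5-.5+120)
for n,u,h in(('stud',(315,377),.054),('w1',(352,225),.053),('w2',(280,515),.053),('stopface',(315,201),.076),('stopfront',(315,162),.076),('cart',(300,156),.062)):
  q=ray(w,f(*u),h,P); print(n,q.round(4),(X@q[:2]).round(4),(Y@q[:2]).round(4))
for n,u in(('fixed',(320,5)),): pass
for h in(.04,.06,.1,.12):
  print(h,[ray(w,u,h,P).round(3).tolist() for u in((143,182),(208,215),(145,240))])
E
```

```text
stud [ 0.4733 -0.1575  0.054 ] 0.4891 -0.0978
w1 [ 0.4606 -0.19    0.053 ] 0.4806 -0.1316
w2 [ 0.4859 -0.1255  0.053 ] 0.4977 -0.0645
stopface [ 0.4674 -0.1994  0.076 ] 0.4885 -0.1401
stopfront [ 0.4664 -0.207   0.076 ] 0.4884 -0.1478
cart [ 0.4695 -0.2072  0.062 ] 0.4915 -0.1475
0.04 [[0.607, -0.21, 0.04], [0.562, -0.177, 0.04], [0.619, -0.163, 0.04]]
0.06 [[0.598, -0.212, 0.06], [0.556, -0.18, 0.06], [0.609, -0.168, 0.06]]
0.1 [[0.579, -0.215, 0.1], [0.543, -0.188, 0.1], [0.589, -0.177, 0.1]]
0.12 [[0.57, -0.217, 0.12], [0.537, -0.192, 0.12], [0.578, -0.182, 0.12]]
```

>>> apply_moves([
  [168,[0.09,0,0],0],
  [168,[0,0,0],-1],
  [168,[0,0,0],-1],
  [168,[0,0,0],-1],
  [168,[0,0,0],-1],
  [168,[0,0,0],-1],
  [168,[0,0,0],-1],
  [168,[0,0,0],-1],
  [168,[0,0,0],-1],
  [168,[0,0,0],-1],
  [168,[0,0,0],-1],
  [168,[0,0,0],-1],
])

```text
time_s: 11.95
tcp_pos: [0.4682, -0.1563, 0.1645]
eef_rot: [179.9, -0.0, -121.6]
contact_force: [-0.2, -0.5, 0.3]
gripper_width: 0.0298
```

>>> apply_moves([
  [168,[0,0,0],-1],
  [168,[0,0,0],-1],
  [168,[0,0,0],-1],
  [168,[0,0,0],-1],
  [168,[0,0,0],-1],
  [168,[0,0,0],-1],
  [168,[0,0,0],-1],
  [168,[0,0,0],-1],
  [168,[0,0,0],-1],
  [168,[0,0,0],-1],
  [168,[0,0,0],-1],
  [168,[0,0,0],-1],
])

```text
time_s: 13.45
tcp_pos: [0.4682, -0.1563, 0.1645]
eef_rot: [179.9, 0.0, -49.6]
contact_force: [0.3, -0.6, -0.3]
gripper_width: 0.03
```

>>> apply_moves([
  [168,[0,0,0.5],-1],
  [168,[0,0,0.5],0],
  [168,[0,0,0.5],0],
  [168,[0,0,0],0],
])

```text
time_s: 13.95
tcp_pos: [0.4667, -0.1563, 0.0882]
eef_rot: [179.8, 0.2, -43.8]
contact_force: [0.1, -0.8, 0.8]
gripper_width: 0.03
```

```bash
python3 look.py 11 wrist scene; python3 - <<'E'
import cv2
a=cv2.imread('pics/scene11.png')[130:290,240:400]
cv2.imwrite('pics/s11z.png',cv2.resize(a,None,fx=3.7,fy=3.7,interpolation=2))
E
```

```text
13.95 [ 0.4667 -0.1563  0.0882] [179.8    0.19 -43.82] [  4.4   9.5 -30.4  -0.  -50.4 131.8] [ 0.1 -0.8  0.8] [-0.07 -0.06 -0.06] 0.03
```

View pics/wrist11.png

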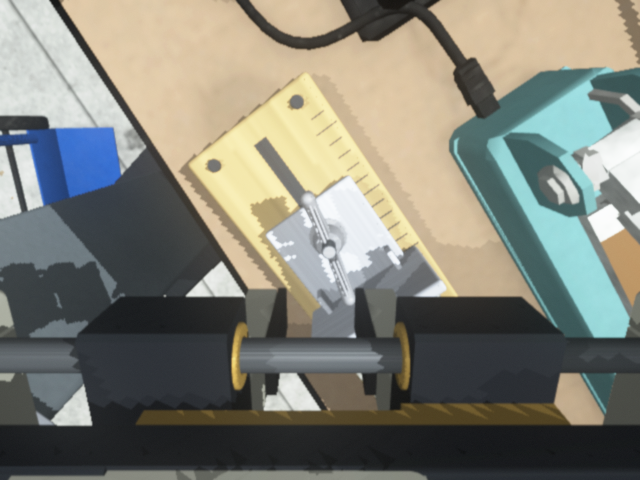

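View pics/s11z.png

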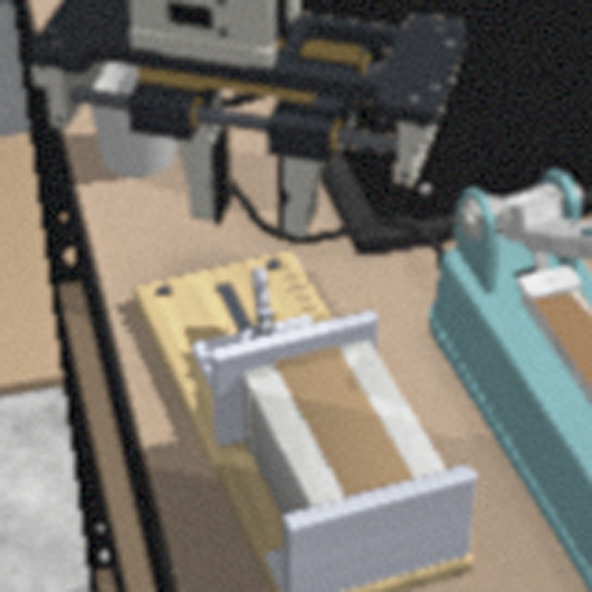

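>>> apply_moves([
  [168,[0.02,-0.02,0.5],0],
  [168,[0,0,0.4],0],
  [168,[0,0,0.2],0],
  [168,[0,0,0.2],0],
  [168,[0,0,0.1],0],
  [168,[0,0,0],0],
])

```text
time_s: 14.8
tcp_pos: [0.4702, -0.1563, 0.0201]
eef_rot: [180.0, 0.0, -43.8]
contact_force: [-0.3, 1.0, -0.1]
gripper_width: 0.0301
```

```bash
python3 look.py 12 wrist scene; python3 - <<'E'
import cv2
a=cv2.imread('pics/scene12.png')[130:290,240:400]
cv2.imwrite('pics/s12z.png',cv2.resize(a,None,fx=3.7,fy=3.7,interpolation=2))
E
```

```text
14.8 [ 0.4702 -0.1563  0.0201] [179.99   0.   -43.79] [  4.4  15.1 -34.5   0.  -40.4 131.8] [-0.3  1.  -0.1] [ 0.   -0.08 -0.02] 0.0301
```

View pics/wrist12.png

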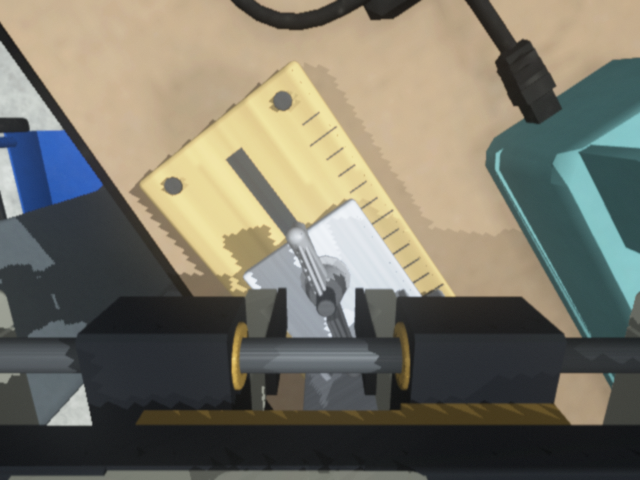

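View pics/s12z.png

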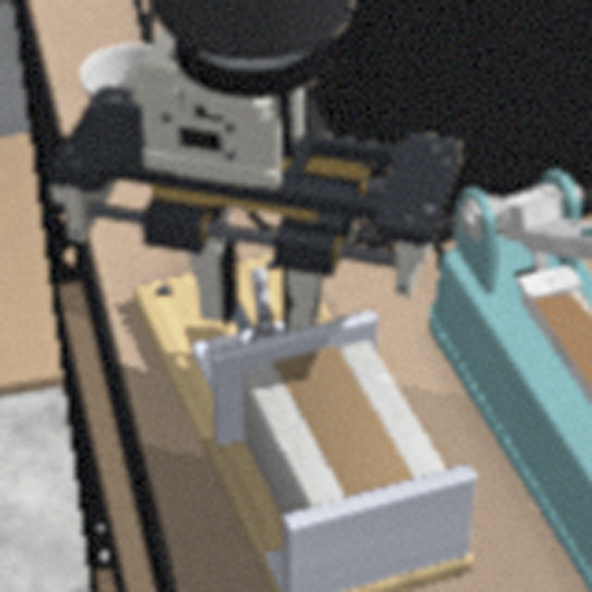

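>>> apply_moves([
  [168,[-0.04,0.04,0.08],0],
  [168,[0,0,0],1],
  [168,[0,0,0],1],
  [168,[0,0,0],1],
  [168,[0,0,0],1],
  [168,[0,0,0],1],
  [168,[0,0,0],1],
  [168,[0,0,0],1],
  [168,[0,0,0],1],
  [168,[0,0,0],1],
  [168,[0,0,0],1],
])

```text
time_s: 16.27
tcp_pos: [0.468, -0.1563, 0.0164]
eef_rot: [-179.9, 0.0, -104.0]
contact_force: [2.5, -0.6, -1.2]
gripper_width: 0.0299
```

```bash
python3 look.py 13 wrist scene; python3 - <<'E'
import cv2
a=cv2.imread('pics/scene13.png')[130:290,240:400]
cv2.imwrite('pics/s13z.png',cv2.resize(a,None,fx=3.7,fy=3.7,interpolation=2))
E
```

```text
16.275 [ 0.468  -0.1563  0.0164] [-1.7991e+02  2.0000e-02 -1.0398e+02] [  4.4  15.2 -35.1   0.  -39.6  71.6] [ 2.5 -0.6 -1.2] [-0.27 -0.51  0.03] 0.0299
```

View pics/wrist13.png

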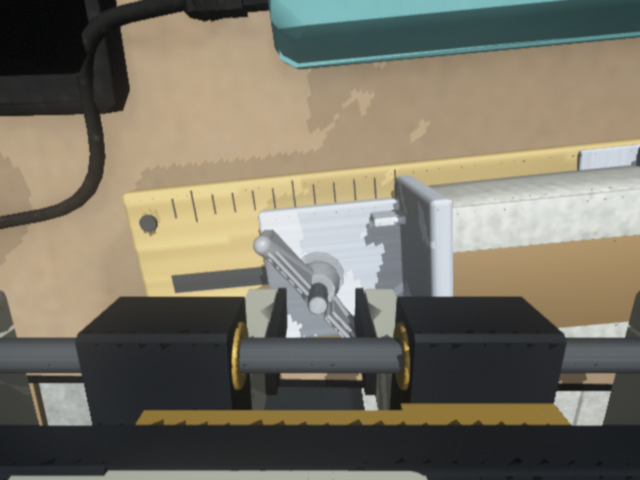

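View pics/s13z.png

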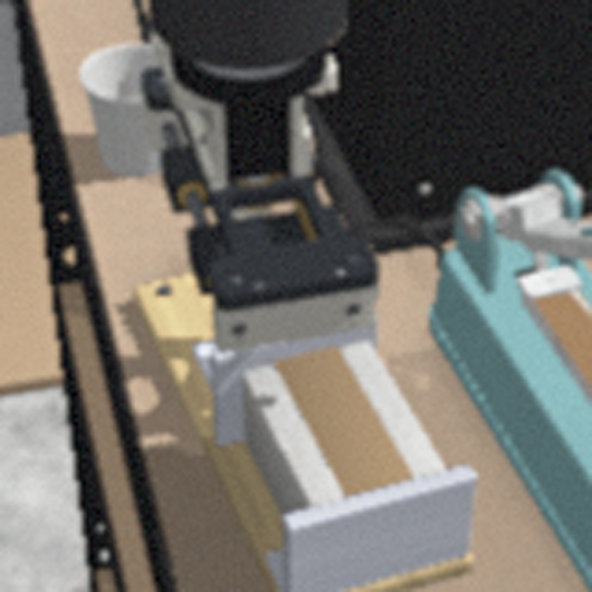

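>>> apply_moves([
  [168,[0,0,0],1],
  [168,[0,0,0],1],
  [168,[0,0,0],1],
  [168,[0,0,0],1],
  [168,[0,0,0],1],
  [168,[0,0,0],1],
])

```text
time_s: 17.12
tcp_pos: [0.4674, -0.1563, 0.0161]
eef_rot: [-180.0, 0.0, -139.8]
contact_force: [0.4, 0.9, 0.6]
gripper_width: 0.0298
```

>>> apply_moves([
  [168,[0,0,0],1],
  [168,[0,0,0],1],
  [168,[0,0,0],1],
  [168,[0,0,0],1],
  [168,[0,0,0],1],
])

```text
time_s: 17.75
tcp_pos: [0.4673, -0.1559, 0.016]
eef_rot: [180.0, 0.0, -169.8]
contact_force: [0.4, 2.8, -1.5]
gripper_width: 0.0301
```

```bash
python3 look.py 14 wrist scene; python3 - <<'E'
import cv2
a=cv2.imread('pics/scene14.png')[130:290,240:400]
cv2.imwrite('pics/s14z.png',cv2.resize(a,None,fx=3.7,fy=3.7,interpolation=2))
E
```

```text
17.75 [ 0.4673 -0.1559  0.016 ] [ 1.7998e+02  2.0000e-02 -1.6984e+02] [  4.4  15.2 -35.1  -0.  -39.7   5.8] [ 0.4  2.8 -1.5] [ 1.05 -0.24  0.04] 0.0301
```

View pics/wrist14.png

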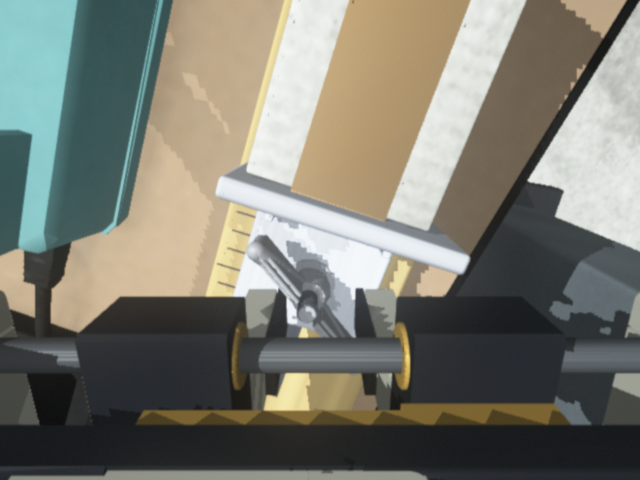

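View pics/s14z.png

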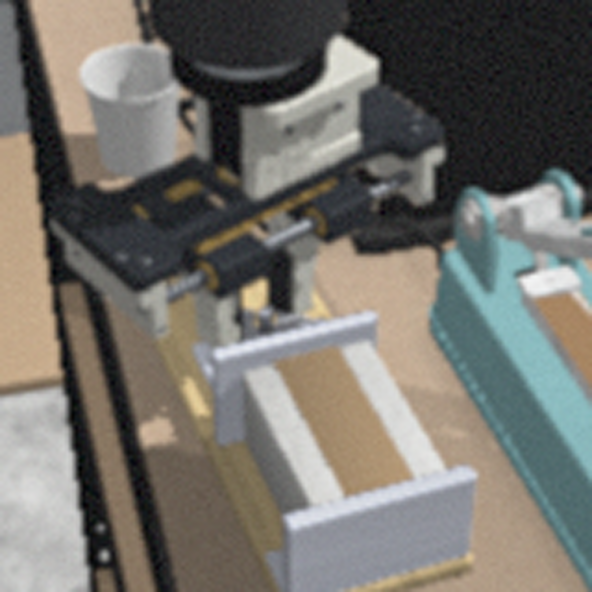

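>>> apply_moves([
  [168,[0,0,0],1],
  [168,[0,0,0],1],
  [168,[0,0,0],1],
])

```text
time_s: 18.23
tcp_pos: [0.4676, -0.156, 0.0161]
eef_rot: [180.0, 0.0, 172.3]
contact_force: [1.3, 2.5, -0.4]
gripper_width: 0.0306
```

>>> apply_moves([
  [168,[0,0,0],1],
  [168,[0,0,0],1],
  [168,[0,0,0],1],
])

```text
time_s: 18.6
tcp_pos: [0.4679, -0.1562, 0.0163]
eef_rot: [180.0, 0.1, 154.3]
contact_force: [1.8, 2.5, 0.5]
gripper_width: 0.0297
```

>>> apply_moves([
  [168,[0,0,0],1],
  [168,[0,0,0],1],
  [168,[0,0,0],1],
])

```text
time_s: 18.98
tcp_pos: [0.468, -0.1562, 0.0163]
eef_rot: [179.9, 0.1, 136.3]
contact_force: [2.2, 0.9, -0.5]
gripper_width: 0.0299
```

>>> apply_moves([
  [168,[0,0,0],1],
  [168,[0,0,0],1],
  [168,[0,0,0],1],
  [168,[0,0,0],1],
])

```text
time_s: 19.48
tcp_pos: [0.468, -0.1564, 0.0163]
eef_rot: [179.9, 0.0, 112.3]
contact_force: [0.9, 0.2, -0.5]
gripper_width: 0.0296
```

```bash
python3 look.py 15 wrist
```

```text
19.475 [ 0.468  -0.1564  0.0163] [1.7993e+02 4.0000e-02 1.1228e+02] [  4.4  15.2 -35.1   0.  -39.7 -72.1] [ 0.9  0.2 -0.5] [ 0.09 -0.79  0.03] 0.0296
```

View pics/wrist15.png

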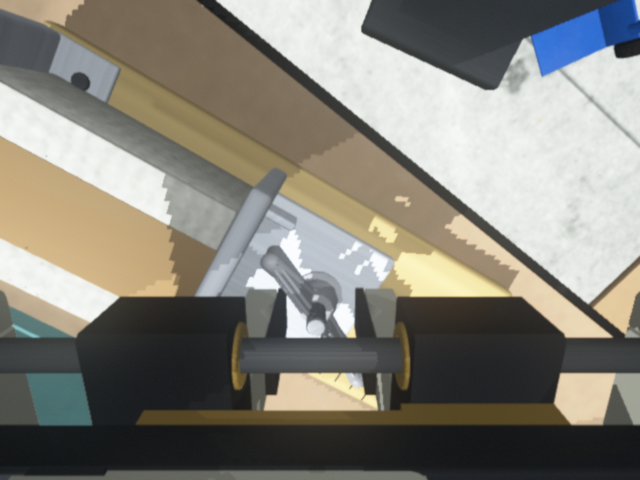

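>>> apply_moves([
  [168,[0,0,0],1],
  [168,[0,0,0],1],
  [168,[0,0,0],1],
  [168,[0,0,0],1],
  [168,[0,0,0],1],
  [168,[0,0,0],1],
  [168,[0,0,0],1],
  [168,[0,0,0],1],
])

```text
time_s: 20.52
tcp_pos: [0.4676, -0.1565, 0.0162]
eef_rot: [180.0, -0.0, 64.3]
contact_force: [1.0, -0.9, 0.3]
gripper_width: 0.0304
```

>>> apply_moves([
  [168,[0,0,0],1],
  [168,[0,0,0],1],
  [168,[0,0,0],1],
  [168,[0,0,0],1],
  [168,[0,0,0],1],
  [168,[0,0,0],1],
  [168,[0,0,0],1],
  [168,[0,0,0],0.7],
])

```text
time_s: 21.52
tcp_pos: [0.4673, -0.156, 0.016]
eef_rot: [-180.0, -0.0, 18.2]
contact_force: [1.0, 1.6, -0.5]
gripper_width: 0.0301
```

```bash
python3 look.py 16 wrist
```

```text
21.525 [ 0.4673 -0.156   0.016 ] [-1.7999e+02 -1.0000e-02  1.8150e+01] [   4.4   15.2  -35.1   -0.   -39.7 -166.3] [ 1.   1.6 -0.5] [ 0.9  -0.52  0.05] 0.0301
```

View pics/wrist16.png

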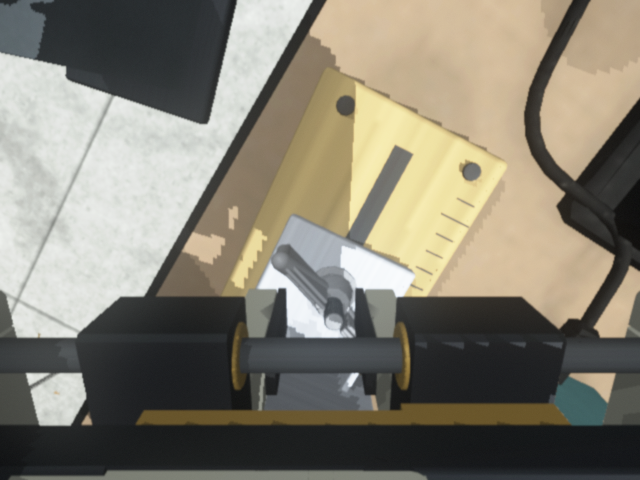

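>>> apply_moves([
  [168,[0,0,0],-1],
  [168,[0,0,0],-1],
  [168,[0,0,-0.3],-0.5],
  [168,[0,0,-0.3],-1],
  [168,[0,0,0],-1],
  [168,[0,0,0],-1],
  [168,[0,0,0],-1],
  [168,[0,0,0],-1],
  [168,[0,0,0],-1],
  [168,[0,0,0],-1],
  [168,[0,0,0],-1],
  [168,[0,0,0],-1],
])

```text
time_s: 23.08
tcp_pos: [0.4668, -0.1565, 0.0459]
eef_rot: [-180.0, 0.0, 87.5]
contact_force: [-0.3, 0.2, 0.5]
gripper_width: 0.0301
```

>>> apply_moves([
  [168,[0,0,0],-1],
  [168,[0,0,0],-1],
  [168,[0,0,0],-1],
  [168,[0,0,0],-1],
  [168,[0,0,0],-1],
  [168,[0,0,0],-1],
  [168,[0,0,0],-1],
  [168,[0,0,0],-1],
  [168,[0,0,0],-1],
  [168,[0,0,0],-1],
  [168,[0,0,0],-1],
])

```text
time_s: 24.45
tcp_pos: [0.4667, -0.1564, 0.0459]
eef_rot: [-180.0, -0.0, 153.5]
contact_force: [-0.7, -0.3, 1.0]
gripper_width: 0.0297
```

>>> apply_moves([
  [168,[0,0,0],-1],
  [168,[0,0,0],-1],
  [168,[0,0,0],-1],
  [168,[0,0,0],-1],
  [168,[0,0,0],-1],
  [168,[0,0,0],-1],
  [168,[0,0,0],-1],
  [168,[0,0,0],-1],
  [168,[0,0,0],-1],
  [168,[0,0,0],-1],
  [168,[0,0,0],0],
])

```text
time_s: 25.82
tcp_pos: [0.4669, -0.1564, 0.046]
eef_rot: [180.0, -0.0, -146.8]
contact_force: [-0.2, 0.4, -0.3]
gripper_width: 0.0295
```

```bash
python3 look.py 17 wrist
```

```text
25.825 [ 0.4669 -0.1564  0.046 ] [ 1.7998e+02 -3.0000e-02 -1.4681e+02] [  4.4  12.6 -33.3   0.  -44.1  28.8] [-0.2  0.4 -0.3] [0.06 0.01 0.02] 0.0295
```

View pics/wrist17.png

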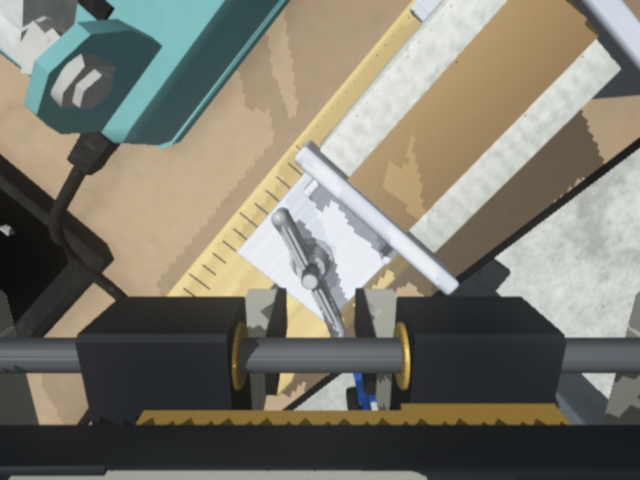

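>>> apply_moves([
  [168,[0,0,0.3],0],
  [168,[0,0,0.3],0],
  [168,[0,0,0.02],1],
  [168,[0,0,0],1],
  [168,[0,0,0],1],
  [168,[0,0,0],1],
  [168,[0,0,0],1],
  [168,[0,0,0],1],
])

```text
time_s: 26.88
tcp_pos: [0.4676, -0.156, 0.0151]
eef_rot: [180.0, 0.0, 176.8]
contact_force: [0.0, 2.9, 0.6]
gripper_width: 0.0297
```

>>> apply_moves([
  [168,[0,0,0],1],
  [168,[0,0,0],1],
  [168,[0,0,0],1],
  [168,[0,0,0],1],
  [168,[0,0,0],1],
  [168,[0,0,0],1],
  [168,[0,0,0],1],
  [168,[0,0,0],1],
])

```text
time_s: 27.88
tcp_pos: [0.4683, -0.1562, 0.0154]
eef_rot: [179.9, 0.1, 128.8]
contact_force: [1.5, -0.2, -0.2]
gripper_width: 0.0297
```

>>> apply_moves([
  [168,[0,0,0],1],
  [168,[0,0,0],1],
  [168,[0,0,0],1],
  [168,[0,0,0],1],
])

```text
time_s: 28.38
tcp_pos: [0.4682, -0.1563, 0.0154]
eef_rot: [179.9, 0.0, 104.8]
contact_force: [1.5, -0.1, 0.1]
gripper_width: 0.0302
```

```bash
python3 look.py 18 wrist
```

```text
28.375 [ 0.4682 -0.1563  0.0154] [1.7992e+02 3.0000e-02 1.0482e+02] [  4.4  15.3 -35.1   0.  -39.5 -79.6] [ 1.5 -0.1  0.1] [-0.01 -0.83  0.07] 0.0302
```

View pics/wrist18.png

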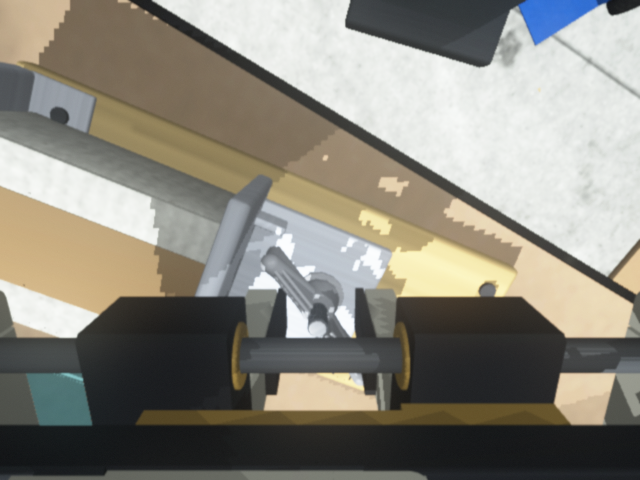

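>>> apply_moves([
  [168,[0,0,0],1],
  [168,[0,0,0],1],
  [168,[0,0,0],0.5],
])

```text
time_s: 28.8
tcp_pos: [0.4679, -0.1564, 0.0153]
eef_rot: [179.9, 0.0, 90.0]
contact_force: [1.6, -0.3, 0.6]
gripper_width: 0.0301
```

>>> apply_moves([
  [168,[0,0,0],1],
  [168,[0,0,0],0.7],
])

```text
time_s: 29.05
tcp_pos: [0.4678, -0.1564, 0.0153]
eef_rot: [179.9, 0.0, 79.7]
contact_force: [2.1, -0.0, -0.2]
gripper_width: 0.0296
```

>>> apply_moves([
  [168,[0,0,0],1],
  [168,[0,0,0],0.7],
])

```text
time_s: 29.3
tcp_pos: [0.4678, -0.1564, 0.0152]
eef_rot: [180.0, -0.0, 69.5]
contact_force: [1.3, -1.2, -0.4]
gripper_width: 0.0298
```

>>> apply_moves([
  [168,[0,0,0],1],
  [168,[0,0,0],0.7],
])

```text
time_s: 29.55
tcp_pos: [0.4676, -0.1564, 0.0152]
eef_rot: [180.0, -0.0, 59.3]
contact_force: [1.3, -1.1, 0.4]
gripper_width: 0.0299
```

```bash
python3 look.py 19 wrist
```

```text
29.55 [ 0.4676 -0.1564  0.0152] [179.97  -0.    59.35] [   4.4   15.3  -35.1    0.   -39.5 -125.1] [ 1.3 -1.1  0.4] [-0.32 -0.63  0.05] 0.0299
```

View pics/wrist19.png

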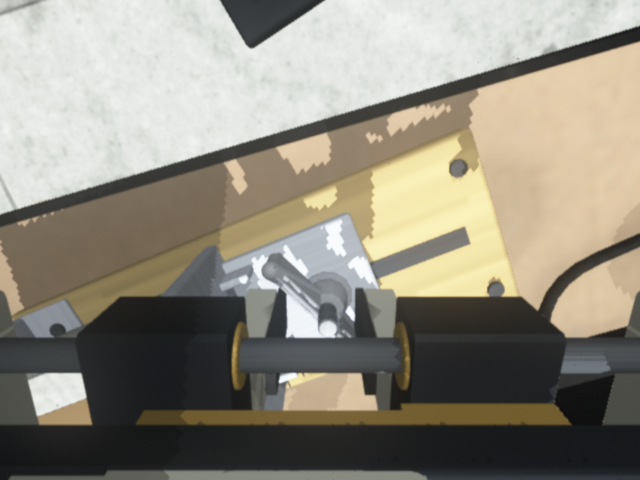

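>>> apply_moves([
  [168,[0,0,0],1],
  [168,[0,0,0],0.8],
])

```text
time_s: 29.85
tcp_pos: [0.4675, -0.1564, 0.0151]
eef_rot: [180.0, -0.0, 48.6]
contact_force: [1.1, -0.0, 0.7]
gripper_width: 0.03
```

>>> apply_moves([
  [168,[0,0,0],1],
  [168,[0,0,0],0.8],
])

```text
time_s: 30.1
tcp_pos: [0.4674, -0.1563, 0.0151]
eef_rot: [180.0, -0.0, 37.8]
contact_force: [0.6, 1.5, -0.0]
gripper_width: 0.0302
```

>>> apply_moves([
  [168,[0,0,0],1],
  [168,[0,0,0],0.8],
])

```text
time_s: 30.35
tcp_pos: [0.4674, -0.156, 0.015]
eef_rot: [-180.0, -0.0, 27.0]
contact_force: [2.0, 2.4, 0.1]
gripper_width: 0.0302
```

>>> apply_moves([
  [168,[0,0,0],1],
  [168,[0,0,0],0.5],
])

```text
time_s: 30.6
tcp_pos: [0.4674, -0.156, 0.015]
eef_rot: [-180.0, -0.0, 18.0]
contact_force: [0.4, 1.4, -0.7]
gripper_width: 0.0297
```

```bash
python3 look.py 20 wrist
```

```text
30.6 [ 0.4674 -0.156   0.015 ] [-1.7998e+02 -2.0000e-02  1.8010e+01] [   4.4   15.3  -35.1   -0.   -39.5 -166.4] [ 0.4  1.4 -0.7] [ 0.83 -0.53  0.02] 0.0297
```

View pics/wrist20.png

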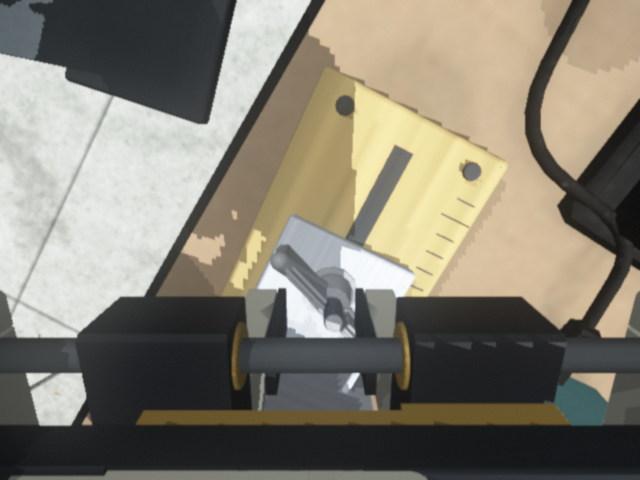

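>>> apply_moves([
  [168,[0,0,0],-1],
  [168,[0,0,0],-1],
  [168,[0,0,-0.3],-0.5],
  [168,[0,0,-0.3],-1],
  [168,[0,0,0],-1],
  [168,[0,0,0],-1],
  [168,[0,0,0],-1],
  [168,[0,0,0],-1],
  [168,[0,0,0],-1],
  [168,[0,0,0],-1],
  [168,[0,0,0],-1],
  [168,[0,0,0],-1],
])

```text
time_s: 32.15
tcp_pos: [0.4668, -0.1564, 0.0449]
eef_rot: [-180.0, 0.0, 87.4]
contact_force: [0.4, -0.4, 0.2]
gripper_width: 0.03
```

>>> apply_moves([
  [168,[0,0,0],-1],
  [168,[0,0,0],-1],
  [168,[0,0,0],-1],
  [168,[0,0,0],-1],
  [168,[0,0,0],-1],
  [168,[0,0,0],-1],
  [168,[0,0,0],-1],
  [168,[0,0,0],-1],
  [168,[0,0,0],-1],
  [168,[0,0,0],-1],
  [168,[0,0,0],-1],
])

```text
time_s: 33.52
tcp_pos: [0.4668, -0.1564, 0.0449]
eef_rot: [-180.0, -0.0, 153.4]
contact_force: [-0.1, -1.1, -0.4]
gripper_width: 0.0298
```

>>> apply_moves([
  [168,[0,0,0],-1],
  [168,[0,0,0],-1],
  [168,[0,0,0],-1],
  [168,[0,0,0],-1],
  [168,[0,0,0],-1],
  [168,[0,0,0],-1],
  [168,[0,0,0],-1],
  [168,[0,0,0],-1],
  [168,[0,0,0],-1],
  [168,[0,0,0],-1],
  [168,[0,0,0],0],
])

```text
time_s: 34.9
tcp_pos: [0.4669, -0.1564, 0.045]
eef_rot: [180.0, -0.0, -146.9]
contact_force: [-0.0, 0.3, -0.0]
gripper_width: 0.0301
```

```bash
python3 look.py 21 wrist
```

```text
34.9 [ 0.4669 -0.1564  0.045 ] [ 1.7998e+02 -3.0000e-02 -1.4691e+02] [  4.4  12.7 -33.4   0.  -43.9  28.7] [-0.   0.3 -0. ] [ 0.05 -0.03  0.  ] 0.0301
```

View pics/wrist21.png

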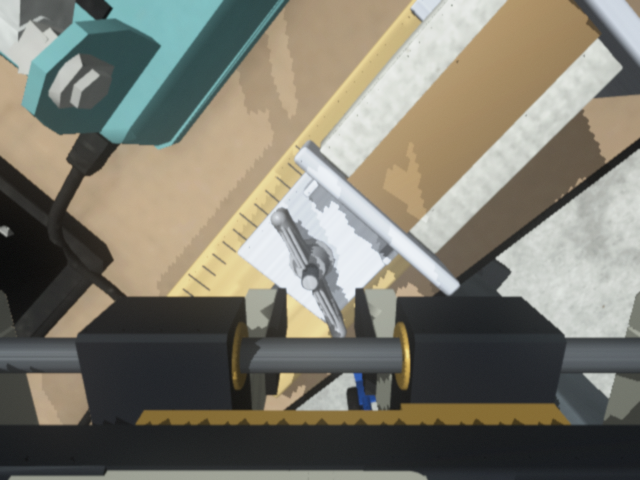

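>>> apply_moves([
  [168,[0,0,0.3],0],
  [168,[0,0,0.3],0],
  [168,[0,0,0.02],1],
  [168,[0,0,0],1],
  [168,[0,0,0],1],
  [168,[0,0,0],1],
])

```text
time_s: 35.7
tcp_pos: [0.4673, -0.156, 0.0139]
eef_rot: [180.0, -0.0, -171.3]
contact_force: [-0.2, 1.6, -0.5]
gripper_width: 0.0298
```

>>> apply_moves([
  [168,[0,0,0],1],
  [168,[0,0,0],1],
])

```text
time_s: 35.95
tcp_pos: [0.4677, -0.156, 0.0141]
eef_rot: [180.0, 0.0, 176.7]
contact_force: [1.6, 2.7, -0.7]
gripper_width: 0.0299
```

>>> apply_moves([
  [168,[0,0,0],1],
  [168,[0,0,0],1],
])

```text
time_s: 36.2
tcp_pos: [0.4683, -0.1559, 0.0143]
eef_rot: [180.0, 0.1, 164.7]
contact_force: [3.0, 5.0, -0.6]
gripper_width: 0.0301
```

>>> apply_moves([
  [168,[0,0,0],1],
  [168,[0,0,0],1],
])

```text
time_s: 36.45
tcp_pos: [0.4709, -0.155, 0.0147]
eef_rot: [179.8, 0.3, 152.8]
contact_force: [7.5, 11.0, -2.2]
gripper_width: 0.0299
```

>>> apply_moves([
  [168,[0,0,0],1],
  [168,[0,0,0],1],
])

```text
time_s: 36.7
tcp_pos: [0.4723, -0.1543, 0.0149]
eef_rot: [179.6, 0.3, 140.9]
contact_force: [9.0, 14.1, -5.9]
gripper_width: 0.0301
```

```bash
python3 look.py 22 wrist
```

```text
36.7 [ 0.4723 -0.1543  0.0149] [179.63   0.31 140.9 ] [  4.6  15.4 -35.   -0.1 -39.1 -43.6] [ 9.  14.1 -5.9] [ 5.42 -3.65  1.61] 0.0301
```

View pics/wrist22.png

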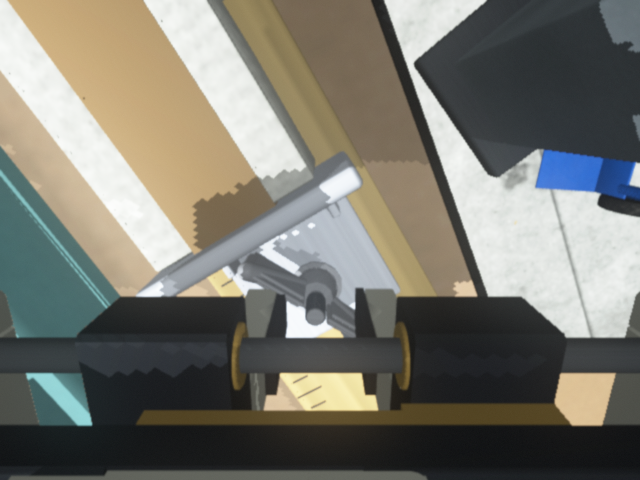

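>>> apply_moves([
  [168,[0,0,0],-1],
  [168,[0,0,0],-1],
  [168,[0,0,0],-1],
  [168,[0,0,0],-1],
  [168,[0,0,0],-1],
  [168,[0,0,-0.3],0],
  [168,[0,0,-0.6],0],
  [168,[0,0,-0.8],0],
  [168,[0,0,-0.6],0],
  [168,[0,0,-0.5],0],
  [168,[0,0,0],0],
])

```text
time_s: 38.12
tcp_pos: [0.4685, -0.1564, 0.1561]
eef_rot: [180.0, 0.2, 170.9]
contact_force: [-0.3, 0.2, -0.4]
gripper_width: 0.03
```

```bash
python3 look.py 23 wrist; python3 - <<'E'
import cv2
a=cv2.imread('pics/wrist23.png')[120:290,230:400]
cv2.imwrite('pics/w23z.png',cv2.resize(a,None,fx=3.5,fy=3.5,interpolation=2))
E
```

```text
38.125 [ 0.4685 -0.1564  0.1561] [179.97   0.22 170.95] [  4.4   5.2 -25.4   0.  -59.3 -13.5] [-0.3  0.2 -0.4] [ 0.11 -0.03 -0.  ] 0.03
```

View pics/wrist23.png

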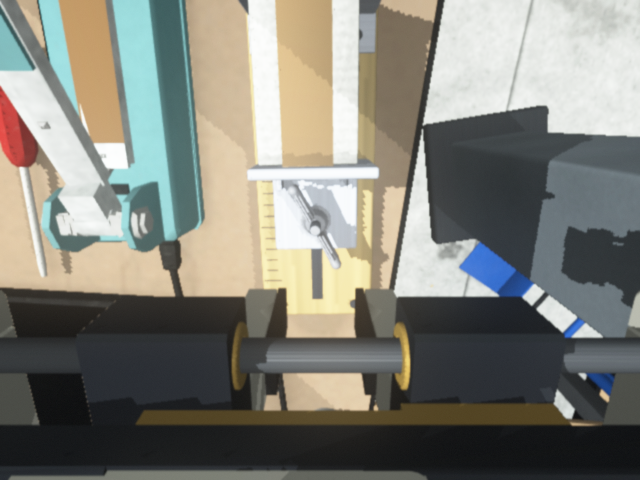

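View pics/w23z.png

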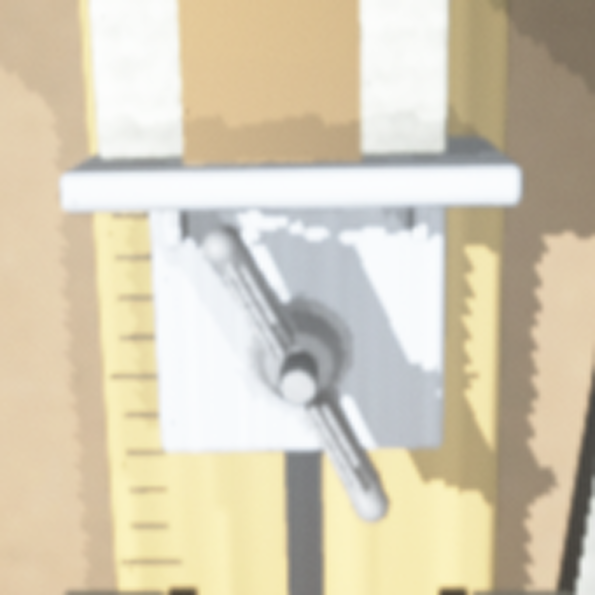

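```bash
python3 - <<'E'
from h import *
w=viewer.capture('wrist');P=wpose()
a=np.radians(-7.1);X=np.array([np.cos(a),np.sin(a)]);Y=np.array([-np.sin(a),np.cos(a)])
f=lambda u,v:((u+.5)/3.5-.5+230,(v+.5)/3.5-.5+120)
Q={}
for n,u,h in(('stud',(297,384),.054),('w1',(220,240),.049),('w2',(370,506),.049),('stopface',(300,210),.076),('stopfront',(300,168),.076),('cart',(270,163),.062)):
  q=Q[n]=ray(w,f(*u),h,P); print(n,q.round(4),(X@q[:2]).round(4),(Y@q[:2]).round(4))
d=Q['w2']-Q['w1'];ang=np.degrees(np.arctan2(d[1],d[0]));print(ang,'turned mod180',(68.6-ang)%180)
E
```

```text
stud [ 0.4717 -0.1585  0.054 ] 0.4877 -0.099
w1 [ 0.4831 -0.1913  0.049 ] 0.503 -0.1301
w2 [ 0.4604 -0.1263  0.049 ] 0.4724 -0.0684
stopface [ 0.4642 -0.1986  0.076 ] 0.4852 -0.1397
stopfront [ 0.4629 -0.2065  0.076 ] 0.4849 -0.1477
cart [ 0.4691 -0.2069  0.062 ] 0.4911 -0.1474
109.27549185543057 turned mod180 139.32450814456942
```

>>> apply_moves([
  [168,[-0.07,-0.02,0.5],0],
  [168,[0,0,0.6],0],
  [168,[0,0,0.6],0],
  [168,[0,0,0.5],0],
  [168,[0,0,0.3],0],
  [168,[0,0,0.2],0],
  [168,[0,0,0.11],0],
  [168,[0,0,0],0.5],
  [168,[0,0,0],0.5],
])

```text
time_s: 39.35
tcp_pos: [0.4708, -0.1578, 0.0137]
eef_rot: [180.0, 0.0, 164.9]
contact_force: [0.3, 0.4, 0.0]
gripper_width: 0.0301
```

>>> apply_moves([
  [168,[0,0,0],0.5],
  [168,[0,0,0],0.5],
])

```text
time_s: 39.6
tcp_pos: [0.4713, -0.1577, 0.0139]
eef_rot: [180.0, 0.1, 158.9]
contact_force: [1.4, 1.7, -0.4]
gripper_width: 0.0299
```

```bash
python3 look.py 24
```

```text
39.6 [ 0.4713 -0.1577  0.0139] [1.7996e+02 7.0000e-02 1.5890e+02] [  4.2  15.7 -34.8  -0.  -39.5 -25.3] [ 1.4  1.7 -0.4] [ 0.81 -0.55  0.06] 0.0299
```

>>> apply_moves([
  [168,[0,0,0],0.5],
  [168,[0,0,0],0.5],
])

```text
time_s: 39.85
tcp_pos: [0.4725, -0.1572, 0.0142]
eef_rot: [179.9, 0.2, 152.9]
contact_force: [3.8, 4.4, -1.4]
gripper_width: 0.03
```

```bash
python3 look.py 24
```

```text
39.85 [ 0.4725 -0.1572  0.0142] [1.7987e+02 1.7000e-01 1.5292e+02] [  4.2  15.7 -34.7  -0.  -39.4 -31.3] [ 3.8  4.4 -1.4] [ 1.94 -1.39  0.15] 0.03
```

>>> apply_moves([
  [168,[0,0,0],0.5],
  [168,[0,0,0],0.5],
])

```text
time_s: 40.1
tcp_pos: [0.4733, -0.1568, 0.0143]
eef_rot: [179.8, 0.2, 147.0]
contact_force: [4.2, 7.0, -3.7]
gripper_width: 0.0301
```

```bash
python3 look.py 24 wrist
```

```text
40.1 [ 0.4733 -0.1568  0.0143] [179.81   0.2  146.95] [  4.3  15.7 -34.7  -0.  -39.4 -37.3] [ 4.2  7.  -3.7] [ 2.6  -1.72  0.47] 0.0301
```

View pics/wrist24.png

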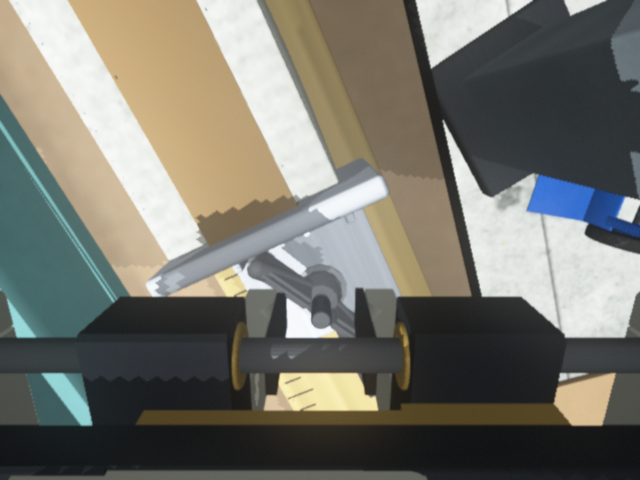

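>>> apply_moves([
  [168,[0,0,0],-1],
  [168,[0,0,0],-1],
  [168,[0,0,0],-1],
  [168,[0,0,0],-1],
  [168,[0,0,-0.3],0],
  [168,[0,0,-0.6],0],
  [168,[0,0,-0.8],0],
  [168,[0,0,-0.8],0],
  [168,[0,0,-0.5],0],
  [168,[0,0,0],0],
  [168,[0,0,0],0],
])

```text
time_s: 41.52
tcp_pos: [0.4702, -0.1577, 0.1632]
eef_rot: [180.0, -0.0, 171.0]
contact_force: [-0.6, -0.0, 0.2]
gripper_width: 0.0297
```

```bash
python3 look.py 25 wrist scene; python3 - <<'E'
import cv2
a=cv2.imread('pics/wrist25.png')[120:290,230:400]
cv2.imwrite('pics/w25z.png',cv2.resize(a,None,fx=3.5,fy=3.5,interpolation=2))
E
```

```text
41.525 [ 0.4702 -0.1577  0.1632] [ 1.7998e+02 -1.0000e-02  1.7099e+02] [  4.2   5.1 -24.3  -0.  -60.5 -13.2] [-0.6 -0.   0.2] [ 0.11 -0.02 -0.  ] 0.0297
```

View pics/w25z.png

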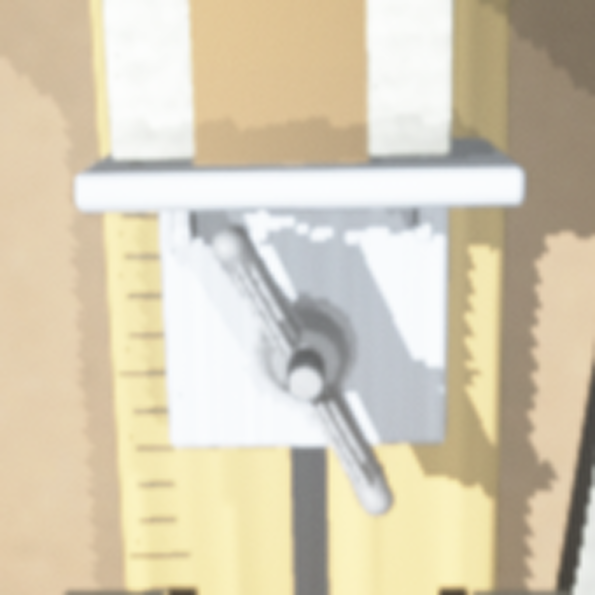

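View pics/scene25.png

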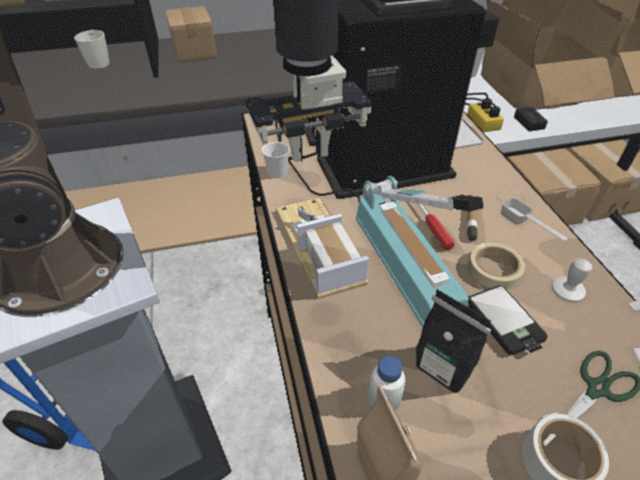

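View pics/wrist25.png

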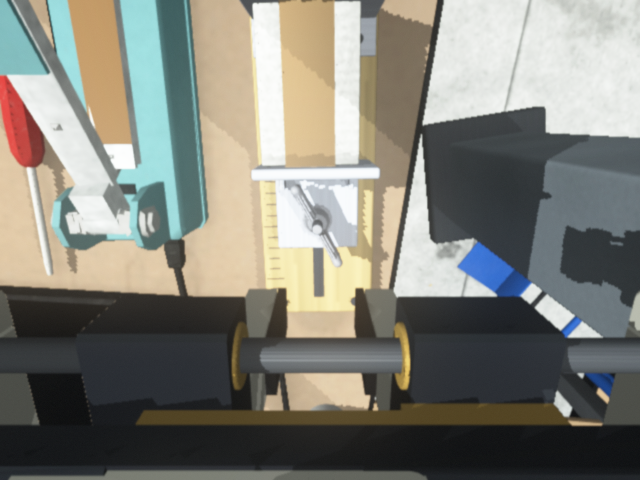

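>>> apply_moves([
  [168,[0,0.5,-0.5],0],
  [168,[0,0.8,-0.3],0],
  [168,[0,0.8,0],0],
  [168,[0,0.8,0],0],
  [168,[0,0.8,0],0],
  [168,[0,0.8,0],0],
  [168,[0,0.5,0],0],
  [168,[0,0,0],0],
])

```text
time_s: 42.62
tcp_pos: [0.5095, 0.0903, 0.2024]
eef_rot: [-179.9, -0.1, 171.1]
contact_force: [-0.0, -0.5, -0.5]
gripper_width: 0.0299
```

```bash
python3 look.py 26 wrist top; python3 - <<'E'
import cv2
a=cv2.imread('pics/top26.png')[200:280,225:365]
cv2.imwrite('pics/t26z.png',cv2.resize(a,None,fx=5.5,fy=5.5,interpolation=cv2.INTER_CUBIC))
E
```

```text
42.625 [0.5095 0.0903 0.2024] [-1.7993e+02 -9.0000e-02  1.7112e+02] [ 31.8   5.5 -18.5  -0.  -66.1 -40.7] [-0.  -0.5 -0.5] [ 0.07 -0.07  0.01] 0.0299
```

View pics/t26z.png

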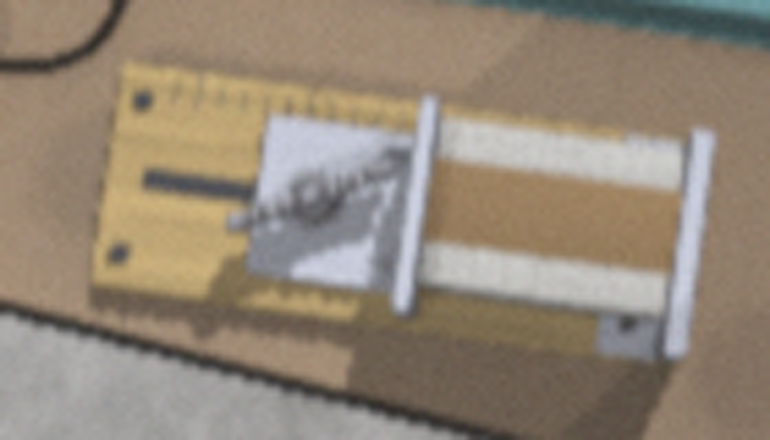

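```bash
python3 - <<'E'
from h import *
import cv2
c=viewer.capture('top')
X=np.array([.9923,-.1236]);Y=np.array([.1236,.9923])
# subpixel: bright-bar centroid of the stop's top edge along gauge y at fixed gauge x
for fn in('top0','top26'):
  g=cv2.cvtColor(cv2.imread(f'pics/{fn}.png'),cv2.COLOR_BGR2HSV).astype(np.float32)
  for x in(.45,.525,.53):
    ys=np.arange(-.36,-.05,.0005)
    uv=np.float32([proj(c,[*(X*x+Y*y),.076]) for y in ys])
    v=cv2.remap(g,uv[:,0].reshape(1,-1),uv[:,1].reshape(1,-1),1)[0]
    m=(v[:,2]>185)&(v[:,1]<45)
    # runs
    r=np.flatnonzero(np.diff(np.r_[0,m.astype(int),0])); print(fn,x,[(round(ys[a],4),round(ys[b-1],4)) for a,b in zip(r[::2],r[1::2]) if b-a>3])
E
```

```text
top0 0.45 [(np.float64(-0.259), np.float64(-0.2525)), (np.float64(-0.09), np.float64(-0.088))]
top0 0.525 [(np.float64(-0.259), np.float64(-0.256))]
top0 0.53 []
top26 0.45 [(np.float64(-0.2585), np.float64(-0.254)), (np.float64(-0.143), np.float64(-0.1385))]
top26 0.525 [(np.float64(-0.26), np.float64(-0.254)), (np.float64(-0.245), np.float64(-0.2385)), (np.float64(-0.1905), np.float64(-0.189)), (np.float64(-0.187), np.float64(-0.177)), (np.float64(-0.1755), np.float64(-0.1525)), (np.float64(-0.1445), np.float64(-0.139))]
top26 0.53 [(np.float64(-0.2605), np.float64(-0.254)), (np.float64(-0.144), np.float64(-0.1405))]
```

```bash
python3 - <<'E'
from plant import get_state, close_job
print(get_state()['time_s']); print(close_job())
E
```

```text
42.775
the job is handed in; nothing more can be done
None
```

The stop is pushed up snug on the carton and the wing nut is fully down. I handed the job in at 42.8 s of the 64 s. No verdict was given.

**What I did**
- **Stop:** I pushed it with the shut fingers on its upright face. The push force was about 6 to 7 N while it slid. It then rose to 40 N with almost no further movement, which means the carton was tight against the fixed fence.
- **Wing nut:** I turned it with three clockwise strokes, the fingertips held 30 mm apart and touching only the push faces. In all it turned about 500 degrees (1.39 turns), which is inside the stated 1.1 to 1.6.

**Last checks**
- **Nut:** A fourth, confirming stroke met a hard stop at 0.47 N m, against 0.03 N m of friction. The wings looked to be at the same angle before and after it.
- **Carton:** The pictures show it flat and touching both fences.
- **Bystanders:** The arm was well clear at the end. The cup, bottle and pouch looked unmoved in the last scene view; I did not measure them.

**Failed or disagreed**
- **First push missed:** It passed over the stop without moving it. The real fingertips sit about 27 mm behind the reported TCP, so I backed off, went 28 mm lower and repeated it.
- **Stop travel reads low:** The cameras put the travel at 0.053 to 0.055 m, slightly under the expected 0.058 m and at or below the 0.055 m limit. The measured gap between the fences (about 115 mm between centres, where snug should be near 114) and the force rise both say it is snug. I relied on those two and did not push again.

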